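# Set the vial in the leaning cradle and close it with its applicator

### The arm

A 7-joint arm with a two-finger parallel gripper is mounted at the origin on the work surface. World frame = base frame: x ahead of the robot, y to its left, z up, the work surface at z = 0. Lengths are in m, angles in rad, forces in N, time in s.
With the tool pointing down it reaches from about 0.4 to 0.85 m from the base axis. Payload 4.5 kg.
Tool frame: the origin (TCP) lies midway between the tips of the shut fingers; the grasp point (between the pads) lies 19 mm behind it; z points along the fingers, y is the line along which they close (so a half turn about z gives the same grasp; the last joint's range is limited). The gripper opens to 88 mm and grips with 3 to 60 N. Pads are 18 mm wide; open, the fingers measure 123 mm over their backs; the gripper's body (75 mm by 187 mm) begins 45 mm behind the grasp point.
Start: joints at [1.325, 0.689, -0.195, 1.565, 0.157, 0.902, -0.215], TCP at [0.173, -0.601, 0.239] pointing down, gripper open.
Joint ranges: [-3.01, 3.01], [-0.46, 2.08], [-1.47, 1.51], [0.13, 2.56], [-1, 4.14], [0.04, 2.09], [-2.66, 2.66]. Speed limits (rad/s): [2.57, 2.57, 3.14, 3.14, 3.14, 3.14, 3.14].

### API

Orientations are given as a unit quaternion [w, x, y, z].
In Python, from cell import r gives the robot as it stands. The module is installed in compiled form; this text tells all that it offers.
- The arm moves only by the tool send_rows, never from a script. Its argument "motion" is a list of rows, each an object with "translation": the shift along the tool's x, y, z in cm, a list of three; "rotation": the turn, a rotation vector about the tool's x, y, z in rad, a list of three; "jaw": the finger opening in cm, from 0 to 8.81. In form: [{"translation": [x, y, z], "rotation": [ax, ay, az], "jaw": jaw}, ...]. A call has 1 to 10 rows; each row shifts and turns the commanded pose from where the row before left it, along the tool's axes as they then stand; what a row does not reach is not made up. A row lasts 1/10 s, in which the tool goes at most 50 mm and 8.59 degrees, less where a joint would pass 70% of its speed; a pose out of reach is approached as far as the arm can. A call is refused whole if a number of a shift passes 5 or a number of a turn 0.15, either way. A call with a gripper value outside its range is refused whole. The fingers move at their own pace and stop on an object; "newtons" is the grip in N (left out, the last holds). Time passes only in rows, so rows that do not move let the fingers close. It gives the time, the measured TCP pose, the force, the opening and the grip force at its end, in the units of the state.
- r.sense(): the state, without advancing time (a new reading comes with each control period).
- r.capture(name): name is "scene" or "top"; returns the picture (400x640x3 uint8, blue, green, red); there is no depth.
- r.camera_model(name): a dict with "mtx" (3x3 intrinsics, pixels), "pose" (4x4, takes a point from camera to world coordinates). Camera axes: x right, y down, z forward; pixel columns grow to the right and rows downward; lengths in m; the calibration is good to about 2 mm. A picture is of the moment at which its call begins. camera_model takes no time and is no camera call.
- r.finish_job(): hands the job in; it is judged then, once.
The state is a dict: "time": time; "joint_pos": joint angles; "qd": joint speeds; "joint_efforts": joint torques, N m; "ee_pos": TCP position; "orientation": TCP orientation; "force": force on the tool from outside, world axes, zero at the start; "moment": the same for the moment, N m; "width": opening from 0.0 (shut) to 1.0 (fully open); "gripper_force": force on a finger pad.
Only numpy, scipy, OpenCV 4.12 (cv2) and the standard library are available. Lean on these libraries where they do the work, as an engineer would, in place of code of your own. Each camera call takes 0.05 s, during which the arm holds its last target. There are 200 camera calls.

### The job

Take the empty amber glass vial that stands on the bench and set it gently in the leaning black cradle, down on its foot plate and resting in the trough, and let go of it. Then take the applicator (the short, wide round cap with a thin white rod under it) out of the aluminium rack and push its rod down into the vial until the cap sits flat on the vial's rim, with the vial still fully seated in the cradle. Leave the hex driver, the white bottle and the crank handle where they are.

Things in the scene. Friction and masses are not known exactly. Their poses are not given: they have to be found in the camera images.
- vial: Loose open amber glass vial, 60 g, 110 mm tall, standing upright on the bench at the start. Round body 28 mm in diameter up to 90 mm, shoulder to 97 mm, then a straight neck 19 mm in diameter up to the rim at 110 mm. The neck's opening is 12 mm in diameter; the body inside is 21 mm wide, its inner floor 8 mm above the underside. Origin: centre of its underside; z: along its axis towards the mouth.
- vial_mouth (a point): Centre of the vial's mouth, at rim level, 110 mm from its underside along its axis.
- stand: Fixed grey base plate, 130 (x) x 100 (y) x 12 mm, that carries the cradle on a dark post. Origin: centre of its underside, straight below the cradle's seat. The cradle's two trough walls (6 mm thick, 21 mm wide, at 90 degrees) support the vial from the robot's side up to 60 mm above the seat; above that the seated vial is free all round.
- cradle: Black V trough, fixed, leaning 30 degrees from vertical with its upper end towards the robot. Origin: its seat, the point on its 36 x 40 mm foot plate, 40 mm above the bench, where the vial's underside centre belongs. z: up along the trough, the seated vial's axis; x: square to it, out of the trough's open side (up and away from the robot); y: level, across; walls reach y = +-20 mm.
- rack: Fixed plain aluminium block, 60 (x) x 150 (y) x 64 mm (z), with two vertical through holes 12 mm in diameter at y = -40 and +40 mm. One holds the applicator, the other the hex driver. Origin: centre of its underside.
- applicator: Loose, 25 g: round black cap 24 mm in diameter and 22 mm high with a straight white rod 7 mm in diameter and 60.5 mm long (round end) fixed under its centre. At the start it hangs upright in one hole of the rack, the cap resting on the rack's top. Origin: centre of the cap's underside, where the rod begins; z: along the axis, from the rod to the cap (cap top at +22 mm, rod tip at -60.5 mm).
- driver: Bystander: hex driver in the other hole of the rack, black waisted handle 20 mm in diameter and 42 mm tall above the rack, steel shaft 6 mm in diameter and 56 mm long. Origin: centre of the handle's underside; z up.
- bottle: Bystander: closed white plastic bottle, 52 mm in diameter and 110 mm tall, standing on the bench. Origin: centre of its underside.
- crank: Bystander: small dark crank handle lying on the bench, 75 x 22 mm, with an upright black grip 14 mm in diameter whose top is 45 mm above the bench. Origin: centre of its underside.
Not all that is in view belongs to the job. What is shaped like the applicator but yellow is not meant.

How it is judged:
On the way:
1. the vial is seated in the cradle and let go, still open (the applicator not yet in it) (distance between vial and cradle below 0.008 m and angle between the z axis of vial and the z axis of cradle, either way round below 0.12 rad and angle between vial's own z axis and vertical below 1 rad and contact force between vial and the fingers below 0.1 N and linear speed of vial below 0.03 m/s and distance between applicator and vial_mouth above 0.08 m), for 0.2 s.
At the end, for the whole second after the job is handed in: Vial in the cradle (underside centre within 8 mm of the seat, axis within 7 degrees of the trough's, mouth up); applicator's rod in it, cap on the rim (cap underside centre within 6 mm of the mouth's centre, axes within 7 degrees); both released and under 20 mm/s (distance between vial and cradle below 0.008 m and angle between the z axis of vial and the z axis of cradle, either way round below 0.12 rad and angle between vial's own z axis and vertical below 1 rad and distance between applicator and vial_mouth below 0.006 m and angle between the z axis of applicator and the z axis of vial, either way round below 0.12 rad and linear speed of each of vial, applicator below 0.02 m/s); the robot touches nothing.
It fails at once if the glass vial is knocked or pressed hard (over 40 N) against the cradle, bench or rack (contact force between vial and cradle above 40 N or contact force between vial and table above 40 N or contact force between vial and rack above 40 N).
It fails at once if the hex driver, bottle or crank handle is moved more than 30 mm (distance of any of driver, bottle, crank from where it was at the start of the episode above 0.03 m).
It also fails if it takes over 70 s, if anything falls off the work surface, if the arm or the gripper's body presses on something with over 40 N, if the wrist force passes 120 N, or if a joint passes its speed limit or range.

## Working session

There is one attempt and no reset: what is moved stays moved. The work goes in short steps, Python scripts to look and compute and a tool call to move; the robot and the scene stay as the last step left them, time stands still between calls to the robot, and variables do not carry over. Pictures are saved under pics/ and viewed, at most 12 in all, crops included, and the job is handed in when it is done.

Besides the shell and the picture viewer there is one more tool, called after "Call:" as name([rows], argument=value, ...), one row to a line, values as JSON. send_rows: Moves the arm, as the interface text tells. Its arguments: {"type":"object","properties":{"motion":{"type":"array","items":{"type":"object","properties":{"translation":{"type":"array","items":{"type":"number"}},"rotation":{"type":"array","items":{"type":"number"}},"jaw":{"type":"number"}}}},"newtons":{"type":"number"}},"required":["motion"]}

```bash
mkdir -p pics
python3 - <<'E'
from cell import r
import cv2
for n in("scene","top"):
    cv2.imwrite(f"pics/{n}0.png",r.capture(n)); c=r.camera_model(n); print(n,c["mtx"],c["pose"])
print(r.sense())
E
```

```text
scene [[392.28152452   0.         325.64681712]
 [  0.         392.28152452 199.16483952]
 [  0.           0.           1.        ]] [[ 0.27916746  0.66802224 -0.68979114  1.14567374]
 [ 0.95999108 -0.17772552  0.21640417 -0.16982476]
 [ 0.02196931 -0.72260634 -0.69091058  0.66132818]
 [ 0.          0.          0.          1.        ]]
top [[420.44323142   0.         315.01834626]
 [  0.         420.44323142 202.49892872]
 [  0.           0.           1.        ]] [[-0.01377901 -0.99821865  0.05804884  0.52377446]
 [-0.99988065  0.01334971 -0.00777678  0.03267384]
 [ 0.00698799 -0.05814906 -0.99828345  0.91747031]
 [ 0.          0.          0.          1.        ]]
{'time': 0.1, 'joint_pos': array([ 1.32481802,  0.68989107, -0.19455613,  1.56623078,  0.15730061,
        0.9024915 , -0.21507248]), 'qd': array([-0.00015549, -0.0010003 ,  0.00069464, -0.00125881, -0.000831  ,
        0.00016301,  0.00190928]), 'joint_efforts': array([-4.28995496e-03, -5.28508008e+01, -1.27132505e+00, -1.53839332e+01,
       -5.23939147e-02,  1.98928101e-03,  6.32330421e-05]), 'ee_pos': array([ 0.17241158, -0.60016458,  0.23799925]), 'orientation': array([-7.97813709e-04,  9.90222002e-01,  1.39498116e-01, -1.60858565e-04]), 'force': array([ 0.58695599,  0.30681477, -0.67666403]), 'moment': array([ 0.03987912, -0.05704378,  0.00042592]), 'gripper_force': 0.0, 'width': 0.9963037792106086}
```

View pics/scene0.png

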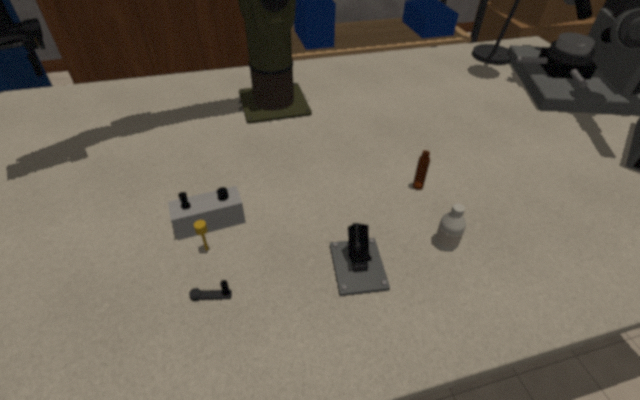

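View pics/top0.png

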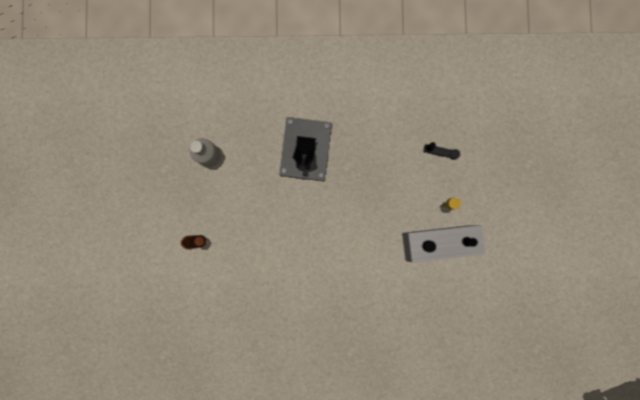

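The scene view shows the vial at about (421,170), the stand at (358,265), the rack at (206,211) with the driver at (184,200), and the wide applicator cap at (223,194). In the top view the vial is at about (193,242), the applicator cap at (429,246), the driver at (470,242) and the stand at (305,149). Next I'll enlarge crops for accuracy.

Run:
```python
import cv2,numpy as np
t=cv2.imread("pics/top0.png");s=cv2.imread("pics/scene0.png")
def c(im,x,y,w,h,k):
    o=cv2.resize(im[y:y+h,x:x+w],None,fx=k,fy=k,interpolation=cv2.INTER_CUBIC)
    o=cv2.convertScaleAbs(o,alpha=1.5,beta=15)
    for i in range(0,w,10):cv2.putText(o,str(x+i),(i*k,8),0,.3,(0,255,0),1);cv2.line(o,(i*k,10),(i*k,14),(0,255,0),1)
    for i in range(10,h,10):cv2.putText(o,str(y+i),(0,i*k+4),0,.3,(0,255,0),1)
    return o
a=np.hstack([c(t,270,110,70,75,5),c(t,400,220,90,50,5)[:375] if 0 else cv2.copyMakeBorder(c(t,400,220,90,50,5),0,125,0,0,0)])
b=cv2.copyMakeBorder(c(t,175,225,40,30,7),0,0,0,a.shape[1]-280,0)
cv2.imwrite("pics/tc.png",np.vstack([a,b]))
l=np.hstack([c(s,325,215,70,85,6),cv2.copyMakeBorder(c(s,405,145,30,50,6),0,210,0,0,0)])
l2=cv2.copyMakeBorder(c(s,165,180,40*2,60,0+2),0,0,0,0,0)
cv2.imwrite("pics/sc.png",l)
```

```text
(no output)
```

View pics/tc.png

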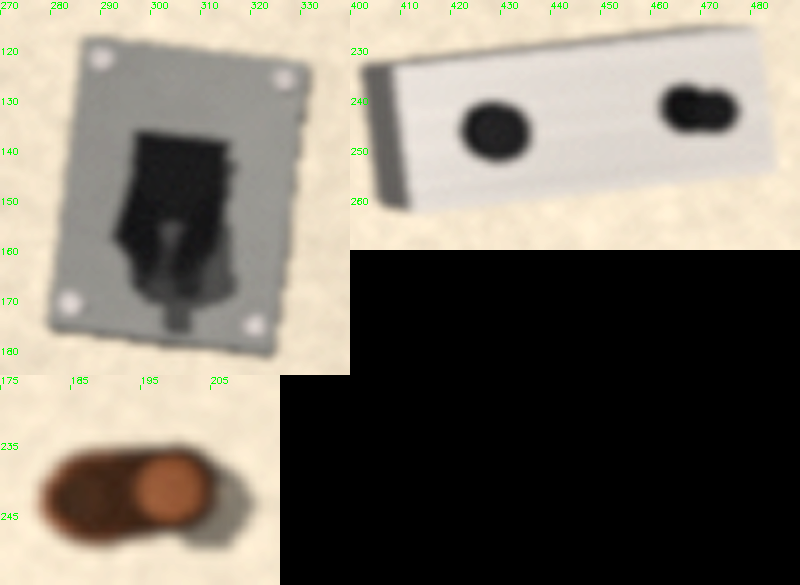

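View pics/sc.png

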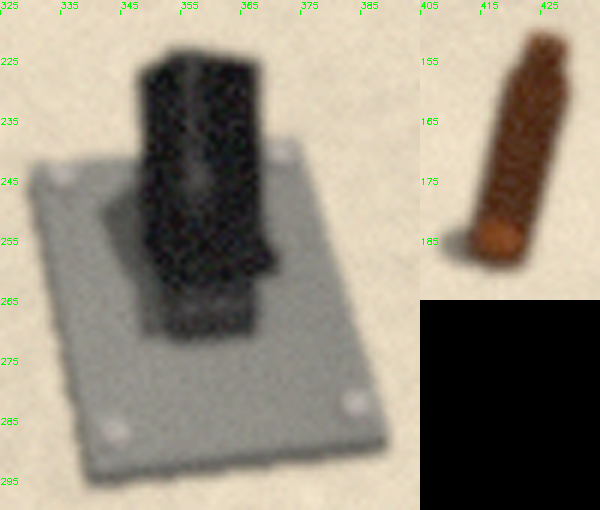

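```bash
cat > h.py <<'E'
from cell import r
import numpy as np
C={n:r.camera_model(n) for n in("scene","top")}
def px(n,u,v,z):
    c=C[n];d=c["pose"][:3,:3]@np.linalg.solve(c["mtx"],[u,v,1]);o=c["pose"][:3,3]
    return o+d*(z-o[2])/d[2]
def pj(n,p):
    c=C[n];q=c["mtx"]@(c["pose"][:3,:3].T@(np.asarray(p)-c["pose"][:3,3]));return q[:2]/q[2]
E
python3 - <<'E'
from h import *
np.set_printoptions(precision=4,suppress=True)
for nm,n,P in [("plate","top",[(286,117),(332,123),(325,180.5),(279.5,175)]),("screws","top",[(290,121.5),(326.5,125.5),(320.5,174.5),(283.5,170)]),("screws_s","scene",[(335,244),(371.5,240),(384,282),(344,286.5)])]:
    Q=np.array([px(n,*p,.012) for p in P]);print(nm,Q.mean(0),Q[:,:2].tolist(), np.linalg.norm(Q[1]-Q[0]),np.linalg.norm(Q[2]-Q[1]))
    d=(Q[0]+Q[1]-Q[2]-Q[3]);e=Q[0]+Q[3]-Q[1]-Q[2];print(" yaw",np.arctan2(d[1],d[0]),np.arctan2(-e[0],e[1]))
Q=np.array([px("top",*p,.064) for p in [(408,233),(480,225),(484,254),(412,262)]]);print("rack",Q.mean(0),Q)
for p,z in [((429.8,246),.086),((427.5,246),.064)]:print("app",px("top",*p,z))
print("app scene",px("scene",223,193.5,.075))
print("vial scene",px("scene",426,151.5,.11),px("scene",418,186.5,0))
print("vial top",px("top",187,242,.1),px("top",200,241,0),px("top",200,241,.01))
v=px("scene",418,185,.0);print([pj("top",[*v[:2],z]) for z in(0,.09,.11)],[pj("scene",[*v[:2],z]) for z in(0,.09,.11)])
E
```

```text
plate [0.6937 0.0444 0.012 ] [[0.7641392673614437, 0.08636192541873763], [0.7496719225318598, -0.01382507979686294], [0.6238251952672245, 0.003361347444568695], [0.6370648471772465, 0.10166518617035761]] 0.10122618278137759 0.1270148497009091
 yaw -0.1277581121425846 -0.13869211937885903
screws [0.6958 0.0455 0.012 ] [[0.7540872944814461, 0.07774024982731378], [0.7442944214955893, -0.0017376635011987981], [0.6370077857583986, 0.01291104128973192], [0.6478421817419133, 0.09291053232222177]] 0.08007895521528538 0.10828207035265117
 yaw -0.13874933938144482 -0.12862876414954022
screws_s [0.6946 0.0466 0.012 ] [[0.6359524510646121, 0.014126865156448704], [0.645965721550039, 0.09389488782554595], [0.7537083565552725, 0.07876669064808783], [0.742682036068087, -0.0005774415777433928]] 0.08039404845106342 0.10879953008956895
 yaw 3.0033821817057293 3.0101241605978735
rack [ 0.4867 -0.2383  0.064 ] [[ 0.5089 -0.1617  0.064 ]
 [ 0.5231 -0.3087  0.064 ]
 [ 0.4644 -0.3146  0.064 ]
 [ 0.4504 -0.1682  0.064 ]]
app [ 0.4831 -0.1991  0.086 ]
app [ 0.4821 -0.2005  0.064 ]
app scene [ 0.4856 -0.1974  0.075 ]
vial scene [0.5002 0.2764 0.11  ] [0.5011 0.2776 0.    ]
vial top [0.4981 0.2748 0.1   ] [0.4968 0.2763 0.    ] [0.4971 0.2736 0.01  ]
[array([198.2098, 241.4613]), array([185.7718, 243.0421]), array([182.6296, 243.4415])] [array([418., 185.]), array([424.9317, 156.9337]), array([426.5984, 150.1852])]
```

```bash
cat >> h.py <<'E'
from scipy.spatial.transform import Rotation as R
np.set_printoptions(precision=3,suppress=True)
ST=np.array([.695,.0455,.04]);YS=-.134
xs=np.array([np.cos(YS),np.sin(YS),0]);zc=.8660254*np.array([0,0,1])-.5*xs;xc=.8660254*xs+.5*np.array([0,0,1])
def Rt(x,z): return R.from_matrix(np.c_[x,np.cross(z,x),z])
RT=Rt(xc,-zc);RD=Rt(xs,np.array([0,0,-1.]))
def to(p,Rg):
    s=r.sense();c=R.from_quat(s["orientation"],scalar_first=True)
    print("t",s["time"],"pos",s["ee_pos"],"f",s["force"],"w",s["width"],"gf",s["gripper_force"])
    print("rotvec(tool)",(c.inv()*Rg).as_rotvec(),"shift cm now-axes",c.inv().apply(np.asarray(p)-s["ee_pos"])*100,"final-axes",Rg.inv().apply(np.asarray(p)-s["ee_pos"])*100)
E
python3 - <<'E'
from h import *
to([.45,-.25,.24],RD)
E
```

```text
t 0.1 pos [ 0.172 -0.6    0.238] f [ 0.587  0.307 -0.677] w 0.9963037792106086 gf 0.0
rotvec(tool) [-0.002  0.     0.414] shift cm now-axes [ 36.352 -25.985  -0.161] final-axes [ 22.832 -38.411  -0.2  ]
```

Call:
send_rows([
  {"rotation": [0, 0, 0.138], "translation": [0, 0, 0], "jaw": 6},
  {"rotation": [0, 0, 0.138], "translation": [0, 0, 0], "jaw": 6},
  {"rotation": [0, 0, 0.138], "translation": [0, 0, 0], "jaw": 6},
  {"rotation": [0, 0, 0], "translation": [2.3, -3.8, 0], "jaw": 6},
  {"rotation": [0, 0, 0], "translation": [2.3, -3.8, 0], "jaw": 6},
  {"rotation": [0, 0, 0], "translation": [2.3, -3.8, 0], "jaw": 6},
  {"rotation": [0, 0, 0], "translation": [2.3, -3.8, 0], "jaw": 6},
  {"rotation": [0, 0, 0], "translation": [2.3, -3.8, 0], "jaw": 6},
  {"rotation": [0, 0, 0], "translation": [2.3, -3.8, 0], "jaw": 6},
  {"rotation": [0, 0, 0], "translation": [2.3, -3.8, 0], "jaw": 6},
])

```text
time: 1.1
ee_pos: [0.3685, -0.357, 0.2385]
orientation: [-0.0, 0.998, -0.067, -0.0]
force: [0.8, 0.3, -0.3]
width: 0.682
gripper_force: 0.0
```

Run:
```python
from h import *
to([.499,.276,.2],RD)
```

```text
t 1.1 pos [ 0.369 -0.357  0.239] f [ 0.81   0.319 -0.301] w 0.6822369458751966 gf 0.0
rotvec(tool) [-0.  0. -0.] shift cm now-axes [  4.458 -64.475   3.87 ] final-axes [  4.474 -64.475   3.855]
```

Call:
send_rows([
  {"translation": [0.35, -4.9, 0], "rotation": [0, 0, 0], "jaw": 6},
  {"translation": [0.35, -4.9, 0], "rotation": [0, 0, 0], "jaw": 6},
  {"translation": [0.35, -4.9, 0], "rotation": [0, 0, 0], "jaw": 6},
  {"translation": [0.35, -4.9, 0], "rotation": [0, 0, 0], "jaw": 6},
  {"translation": [0.35, -4.9, 0], "rotation": [0, 0, 0], "jaw": 6},
  {"translation": [0.35, -4.9, 0], "rotation": [0, 0, 0], "jaw": 6},
  {"translation": [0.35, -4.9, 0], "rotation": [0, 0, 0], "jaw": 6},
  {"translation": [0.35, -4.9, 0], "rotation": [0, 0, 0], "jaw": 6},
  {"translation": [0.35, -4.9, 0], "rotation": [0, 0, 0], "jaw": 6},
  {"translation": [0.35, -4.9, 0], "rotation": [0, 0, 0], "jaw": 6},
])

```text
time: 2.1
ee_pos: [0.4679, 0.1243, 0.2386]
orientation: [0.0, 0.998, -0.067, -0.0]
force: [2.3, -0.3, 0.9]
width: 0.679
gripper_force: 0.0
```

Run:
```python
from h import *
to([.499,.276,.18],RD)
```

```text
t 2.1 pos [0.468 0.124 0.239] f [ 2.275 -0.294  0.873] w 0.6793627935118948 gf 0.0
rotvec(tool) [0. 0. 0.] shift cm now-axes [  1.06  -15.452   5.852] final-axes [  1.058 -15.449   5.858]
```

Call:
send_rows([
  {"translation": [0.25, -3.85, 0], "rotation": [0, 0, 0], "jaw": 6},
  {"translation": [0.25, -3.85, 0], "rotation": [0, 0, 0], "jaw": 6},
  {"translation": [0.25, -3.85, 0], "rotation": [0, 0, 0], "jaw": 6},
  {"translation": [0.25, -3.85, 0], "rotation": [0, 0, 0], "jaw": 6},
  {"translation": [0, 0, 4], "rotation": [0, 0, 0], "jaw": 6},
  {"translation": [0, 0, 4], "rotation": [0, 0, 0], "jaw": 6},
  {"translation": [0, 0, 1.5], "rotation": [0, 0, 0], "jaw": 6},
  {"translation": [0, 0, 0], "rotation": [0, 0, 0], "jaw": 6},
])

```text
time: 2.9
ee_pos: [0.4965, 0.2726, 0.141]
orientation: [0.002, 0.998, -0.067, -0.003]
force: [-0.6, -0.4, 0.5]
width: 0.682
gripper_force: 0.0
```

Run:
```python
from h import *
import cv2
to([.499,.276,.066],RD)
cv2.imwrite("pics/s1.png",cv2.resize(r.capture("scene")[80:230,350:510],None,fx=4,fy=4,interpolation=2))
```

```text
t 2.9 pos [0.497 0.273 0.141] f [-0.57  -0.413  0.525] w 0.6819522218229229 gf 0.0
rotvec(tool) [0.004 0.005 0.   ] shift cm now-axes [ 0.235 -0.399  7.497] final-axes [ 0.198 -0.369  7.5  ]
```

View pics/s1.png

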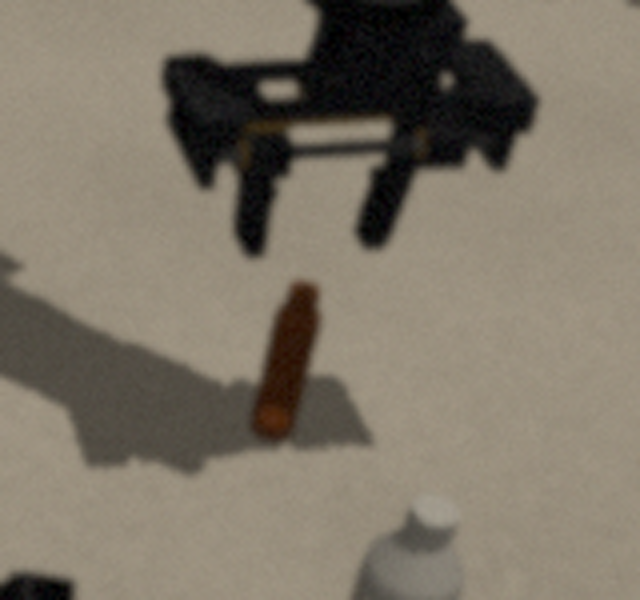

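The gripper hangs over the vial: the fingertips' midpoint is at crop (312,243) and the vial rim at (303,287), so they line up. I'll descend and close.

Call:
send_rows([
  {"translation": [0.2, -0.38, 1.5], "rotation": [0, 0, 0], "jaw": 6},
  {"translation": [0, 0, 2], "rotation": [0, 0, 0], "jaw": 6},
  {"translation": [0, 0, 2], "rotation": [0, 0, 0], "jaw": 6},
  {"translation": [0, 0, 2], "rotation": [0, 0, 0], "jaw": 6},
  {"translation": [0, 0, 0], "rotation": [0, 0, 0], "jaw": 4},
  {"translation": [0, 0, 0], "rotation": [0, 0, 0], "jaw": 3},
  {"translation": [0, 0, 0], "rotation": [0, 0, 0], "jaw": 2},
  {"translation": [0, 0, 0], "rotation": [0, 0, 0], "jaw": 1.5},
  {"translation": [0, 0, 0], "rotation": [0, 0, 0], "jaw": 1.5},
  {"translation": [0, 0, 0], "rotation": [0, 0, 0], "jaw": 1.5},
], newtons=15)

```text
time: 3.95
ee_pos: [0.5017, 0.2774, 0.0697]
orientation: [-0.001, 0.998, -0.067, 0.001]
force: [-0.6, -0.7, 5.4]
width: 0.313
gripper_force: 15.0
```

Run:
```python
from h import *
to(ST+.066*zc+.06*zc+.02*xc,RT)
```

```text
t 3.95 pos [0.502 0.277 0.07 ] f [-0.648 -0.69   5.402] w 0.31318040400768693 gf 14.998938882504262
rotvec(tool) [-0.001  0.522 -0.001] shift cm now-axes [17.704 20.381 -8.939] final-axes [19.786 20.398  1.095]
```

Call:
send_rows([
  {"translation": [0, 0, -1], "rotation": [0, 0, 0], "jaw": 1.5},
  {"translation": [0, 0, -3], "rotation": [0, 0, 0], "jaw": 1.5},
  {"translation": [0, 0, -4], "rotation": [0, 0, 0], "jaw": 1.5},
  {"translation": [0, 0, -4], "rotation": [0, 0, 0], "jaw": 1.5},
  {"translation": [0, 0, -3], "rotation": [0, 0, 0], "jaw": 1.5},
  {"translation": [1, 2, 0], "rotation": [0, 0, 0], "jaw": 1.5},
  {"translation": [2, 3, 0], "rotation": [0, 0, 0], "jaw": 1.5},
  {"translation": [2, 3, 0], "rotation": [0, 0, 0], "jaw": 1.5},
  {"translation": [2, 3, 0], "rotation": [0, 0, 0], "jaw": 1.5},
  {"translation": [2, 3, 0], "rotation": [0, 0, 0], "jaw": 1.5},
])

```text
time: 4.95
ee_pos: [0.5716, 0.1249, 0.2192]
orientation: [0.0, 0.998, -0.067, -0.0]
force: [0.1, -0.2, -0.4]
width: 0.312
gripper_force: 15.0
```

Call:
send_rows([
  {"translation": [1, 3, 0], "rotation": [0, 0, 0], "jaw": 1.5},
  {"translation": [1, 2, 0], "rotation": [0, 0, 0], "jaw": 1.5},
  {"translation": [0, 0, 0], "rotation": [0, 0.087, 0], "jaw": 1.5},
  {"translation": [0, 0, 0], "rotation": [0, 0.087, 0], "jaw": 1.5},
  {"translation": [0, 0, 0], "rotation": [0, 0.087, 0], "jaw": 1.5},
  {"translation": [0, 0, 0], "rotation": [0, 0.087, 0], "jaw": 1.5},
  {"translation": [0, 0, 0], "rotation": [0, 0.087, 0], "jaw": 1.5},
  {"translation": [0, 0, 0], "rotation": [0, 0.087, 0], "jaw": 1.5},
  {"translation": [0, 0, 0], "rotation": [0, 0, 0], "jaw": 1.5},
  {"translation": [0, 0, 0], "rotation": [0, 0, 0], "jaw": 1.5},
])

```text
time: 5.95
ee_pos: [0.5891, 0.0757, 0.2267]
orientation: [0.018, 0.972, -0.066, 0.226]
force: [0.6, 0.3, -1.1]
width: 0.31
gripper_force: 15.0
```

Run:
```python
from h import *
to(ST+.066*zc+.05*zc+.012*xc,RT)
```

```text
t 5.95 pos [0.589 0.076 0.227] f [ 0.632  0.266 -1.116] w 0.31010620961662133 gf 14.999934530358132
rotvec(tool) [0.006 0.067 0.001] shift cm now-axes [1.967 1.518 9.912] final-axes [ 1.303  1.574 10.013]
```

Call:
send_rows([
  {"translation": [0, 0, 0], "rotation": [0.006, 0.067, 0], "jaw": 1.5},
  {"translation": [0.65, 0.78, 3], "rotation": [0, 0, 0], "jaw": 1.5},
  {"translation": [0.65, 0.79, 3], "rotation": [0, 0, 0], "jaw": 1.5},
  {"translation": [0, 0, 0], "rotation": [0, 0, 0], "jaw": 1.5},
  {"translation": [0, 0, 0], "rotation": [0, 0, 0], "jaw": 1.5},
])

```text
time: 6.45
ee_pos: [0.6371, 0.0571, 0.1981]
orientation: [0.023, 0.971, -0.068, 0.229]
force: [-0.8, -0.1, -0.5]
width: 0.311
gripper_force: 15.0
```

Run:
```python
from h import *
import cv2
to(ST+.066*zc+.05*zc+.012*xc,RT)
s=r.capture("scene")[150:300,300:430];t=r.capture("top")[90:240,250:380]
cv2.imwrite("pics/s2.png",cv2.convertScaleAbs(cv2.resize(np.hstack([s,t]),None,fx=3,fy=3,interpolation=2),alpha=1.5,beta=10))
```

```text
t 6.45 pos [0.637 0.057 0.198] f [-0.808 -0.096 -0.484] w 0.31071570939356197 gf 14.999868848511824
rotvec(tool) [ 0.016  0.059 -0.001] shift cm now-axes [-1.305  0.301  5.123] final-axes [-1.603  0.379  5.032]
```

View pics/s2.png

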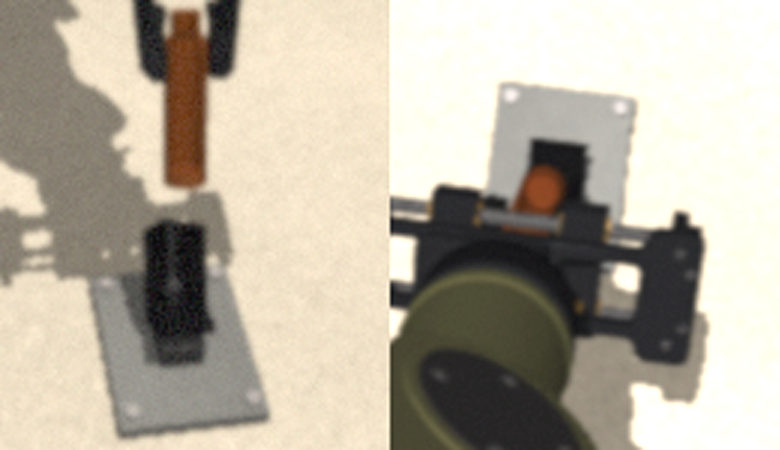

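Run:
```python
from h import *
s=r.sense();print(s["joint_pos"],s["qd"])
to(ST+.066*zc+.05*zc+.012*xc,RT)
```

```text
[-0.412  0.664  0.25   2.029  0.704  0.043 -2.652] [-0.013 -0.01   0.002  0.005  0.011 -0.    -0.009]
t 6.55 pos [0.637 0.058 0.199] f [-0.806 -0.061 -0.167] w 0.3082507501151574 gf 14.99986492314747
rotvec(tool) [0.014 0.058 0.001] shift cm now-axes [-1.28   0.404  5.211] final-axes [-1.58   0.479  5.121]
```

The arm is at its limits in joint 6 (0.04) and joint 7 (-2.65), so it can't tilt the full 30° in this posture. The picture agrees: the vial leans about 27° above the cradle. I'll stand the vial back on the bench, turn the tool half a turn, and re-grasp with the tool pitched 20° relative to the vial.

Call:
send_rows([
  {"translation": [0, 0, -2], "rotation": [0, -0.12, 0], "jaw": 1.5},
  {"translation": [0, 0, 0], "rotation": [0, -0.12, 0], "jaw": 1.5},
  {"translation": [0, 0, 0], "rotation": [0, -0.12, 0], "jaw": 1.5},
  {"translation": [0, 0, 0], "rotation": [0, -0.1, 0], "jaw": 1.5},
  {"translation": [-4, -1, 0], "rotation": [0, 0, 0], "jaw": 1.5},
  {"translation": [-4, -2, 0], "rotation": [0, 0, 0], "jaw": 1.5},
  {"translation": [-3, -3, 0], "rotation": [0, 0, 0], "jaw": 1.5},
  {"translation": [0, -4, 0], "rotation": [0, 0, 0], "jaw": 1.5},
  {"translation": [0, 0, 0], "rotation": [0, 0, 0], "jaw": 1.5},
])

```text
time: 7.45
ee_pos: [0.5378, 0.181, 0.1905]
orientation: [0.008, 0.997, -0.066, 0.04]
force: [-0.6, 0.3, -1.5]
width: 0.315
gripper_force: 15.0
```

Run:
```python
from h import *
print(r.sense()["joint_pos"])
to([.5,.2,.08],RD)
```

```text
[-0.227  0.668 -0.348  1.853  0.461  0.642 -2.571]
t 7.45 pos [0.538 0.181 0.19 ] f [-0.631  0.295 -1.532] w 0.3154452329619853 gf 15.000358490369763
rotvec(tool) [ 0.011 -0.081  0.001] shift cm now-axes [-4.878 -1.509 10.673] final-axes [-3.998 -1.378 11.05 ]
```

Call:
send_rows([
  {"translation": [-2, 0, 0], "rotation": [0.011, -0.081, 0], "jaw": 1.5},
  {"translation": [-2, 0, 0], "rotation": [0, 0, -0.14], "jaw": 1.5},
  {"translation": [0, 0, 0], "rotation": [0, 0, -0.14], "jaw": 1.5},
  {"translation": [0, 0, 0], "rotation": [0, 0, -0.14], "jaw": 1.5},
  {"translation": [0, 0, 0], "rotation": [0, 0, -0.14], "jaw": 1.5},
  {"translation": [0, 0, 0], "rotation": [0, 0, -0.14], "jaw": 1.5},
  {"translation": [0, 0, 0], "rotation": [0, 0, -0.14], "jaw": 1.5},
  {"translation": [0, 0, 0], "rotation": [0, 0, -0.14], "jaw": 1.5},
  {"translation": [0, 0, 0], "rotation": [0, 0, -0.14], "jaw": 1.5},
  {"translation": [0, 0, 0], "rotation": [0, 0, -0.14], "jaw": 1.5},
])

```text
time: 8.45
ee_pos: [0.4992, 0.1779, 0.1881]
orientation: [0.003, 0.846, 0.532, -0.003]
force: [0.2, 0.2, -0.2]
width: 0.312
gripper_force: 15.0
```

Call:
send_rows([
  {"translation": [0, 0, 0], "rotation": [0, 0, -0.14], "jaw": 1.5},
  {"translation": [0, 0, 0], "rotation": [0, 0, -0.14], "jaw": 1.5},
  {"translation": [0, 0, 0], "rotation": [0, 0, -0.14], "jaw": 1.5},
  {"translation": [0, 0, 0], "rotation": [0, 0, -0.14], "jaw": 1.5},
  {"translation": [0, 0, 0], "rotation": [0, 0, -0.14], "jaw": 1.5},
  {"translation": [0, 0, 0], "rotation": [0, 0, -0.14], "jaw": 1.5},
  {"translation": [0, 0, 0], "rotation": [0, 0, -0.14], "jaw": 1.5},
  {"translation": [0, 0, 0], "rotation": [0, 0, -0.14], "jaw": 1.5},
  {"translation": [0, 0, 0], "rotation": [0, 0, -0.14], "jaw": 1.5},
  {"translation": [0, 0, 0], "rotation": [0, 0, -0.14], "jaw": 1.5},
])

```text
time: 9.45
ee_pos: [0.4992, 0.1777, 0.1879]
orientation: [0.0, 0.304, 0.953, -0.004]
force: [-0.3, 0.2, 0.4]
width: 0.312
gripper_force: 15.0
```

```bash
cat >> h.py <<'E'
def Rp(p): # flipped tool (x towards robot), tilt p: tool z leans away from robot by p
    c,s=np.cos(p),np.sin(p);Z=np.array([0,0,1.]);return Rt(-(c*xs+s*Z),s*xs-c*Z)
E
python3 - <<'E'
from h import *
print(r.sense()["joint_pos"])
to([.5,.2,.08],Rp(0))
E
```

```text
[ 0.17   0.865 -1.103  1.876  0.922  1.03  -0.39 ]
t 9.45 pos [0.499 0.178 0.188] f [-0.343  0.212  0.386] w 0.31216622495277907 gf 14.997772211135043
rotvec(tool) [-0.009  0.001 -0.485] shift cm now-axes [ 1.261  1.951 10.772] final-axes [ 0.215  2.218 10.792]
```

Call:
send_rows([
  {"translation": [0, 0, 0], "rotation": [-0.004, 0, -0.122], "jaw": 1.5},
  {"translation": [0, 0, 0], "rotation": [-0.004, 0, -0.121], "jaw": 1.5},
  {"translation": [0, 0, 0], "rotation": [0, 0, -0.121], "jaw": 1.5},
  {"translation": [0, 0, 0], "rotation": [0, 0, -0.121], "jaw": 1.5},
  {"translation": [0, 0, 4], "rotation": [0, 0, 0], "jaw": 1.5},
  {"translation": [0, 0, 4], "rotation": [0, 0, 0], "jaw": 1.5},
  {"translation": [0, 0, 2], "rotation": [0, 0, 0], "jaw": 1.5},
  {"translation": [0, 0, 0.8], "rotation": [0, 0, 0], "jaw": 1.5},
  {"translation": [0, 0, 0], "rotation": [0, 0, 0], "jaw": 1.5},
  {"translation": [0, 0, 0], "rotation": [0, 0, 0], "jaw": 1.5},
])

```text
time: 10.45
ee_pos: [0.5001, 0.1786, 0.0808]
orientation: [0.002, 0.07, 0.998, 0.0]
force: [0.3, 0.6, -1.2]
width: 0.313
gripper_force: 15.0
```

Run:
```python
from h import *
print(r.sense()["joint_pos"])
to([.499,.178,.07],Rp(0))
```

```text
[ 0.15   1.061 -1.078  1.948  1.201  0.972 -0.122]
t 10.45 pos [0.5   0.179 0.081] f [ 0.285  0.568 -1.204] w 0.3128258029145148 gf 15.000093080338956
rotvec(tool) [ 0.001  0.003 -0.006] shift cm now-axes [ 0.108 -0.074  1.077] final-axes [ 0.105 -0.073  1.077]
```

Call:
send_rows([
  {"translation": [0, 0, 0.5], "rotation": [0, 0, 0], "jaw": 1.5},
  {"translation": [0, 0, 0.3], "rotation": [0, 0, 0], "jaw": 1.5},
  {"translation": [0, 0, 0.1], "rotation": [0, 0, 0], "jaw": 1.5},
  {"translation": [0, 0, 0], "rotation": [0, 0, 0], "jaw": 1.5},
])

```text
time: 10.85
ee_pos: [0.4997, 0.1779, 0.0705]
orientation: [0.001, 0.07, 0.998, -0.0]
force: [0.2, -1.1, -1.3]
width: 0.314
gripper_force: 15.0
```

Call:
send_rows([
  {"translation": [0, 0, 0.1], "rotation": [0, 0, 0], "jaw": 1.5},
  {"translation": [0, 0, 0], "rotation": [0, 0, 0], "jaw": 1.5},
  {"translation": [0, 0, 0], "rotation": [0, 0, 0], "jaw": 1.5},
])

```text
time: 11.15
ee_pos: [0.4998, 0.1782, 0.0698]
orientation: [0.001, 0.07, 0.998, -0.0]
force: [0.5, -0.8, 1.4]
width: 0.312
gripper_force: 15.0
```

Call:
send_rows([
  {"translation": [0, 0, 0], "rotation": [0, 0, 0], "jaw": 3.5},
  {"translation": [0, 0, 0], "rotation": [0, 0, 0], "jaw": 5},
  {"translation": [0, 0, 0], "rotation": [0, 0, 0], "jaw": 5},
  {"translation": [0, 0, 0], "rotation": [0, 0, 0], "jaw": 5},
  {"translation": [0.2, 0, -0.1], "rotation": [0, 0.087, 0], "jaw": 5},
  {"translation": [0.2, 0, 0], "rotation": [0, 0.087, 0], "jaw": 5},
  {"translation": [0.2, 0, 0], "rotation": [0, 0.087, 0], "jaw": 5},
  {"translation": [0.1, 0, 0], "rotation": [0, 0.087, 0], "jaw": 5},
  {"translation": [0, 0, 0], "rotation": [0, 0, 0], "jaw": 5},
])

```text
time: 12.05
ee_pos: [0.4945, 0.1782, 0.0698]
orientation: [-0.172, 0.072, 0.982, 0.012]
force: [0.4, -0.5, 0.3]
width: 0.569
gripper_force: 0.0
```

Run:
```python
from h import *
import cv2
s=r.capture("scene")[100:220,340:500]
cv2.imwrite("pics/s3.png",cv2.convertScaleAbs(cv2.resize(s,None,fx=4,fy=4,interpolation=2),alpha=1.5,beta=10))
g=Rp(-.35);print(r.sense()["joint_pos"])
to(np.array([.498,.178,.086])+.019*g.apply([0,0,1]),g)
print(pj("scene",[.4998,.178,0]),pj("scene",[.4998,.178,.11]))
```

```text
[ 0.206  1.213 -1.145  1.662  0.852  1.21   0.27 ]
t 12.1 pos [0.493 0.179 0.07 ] f [-0.277  0.91  -0.746] w 0.5681874711821273 gf 0.0
rotvec(tool) [ 0.003  0.004 -0.008] shift cm now-axes [ 0.094 -0.012  0.271] final-axes [ 0.093 -0.01   0.271]
[381.446 192.988] [387.201 157.887]
```

View pics/s3.png

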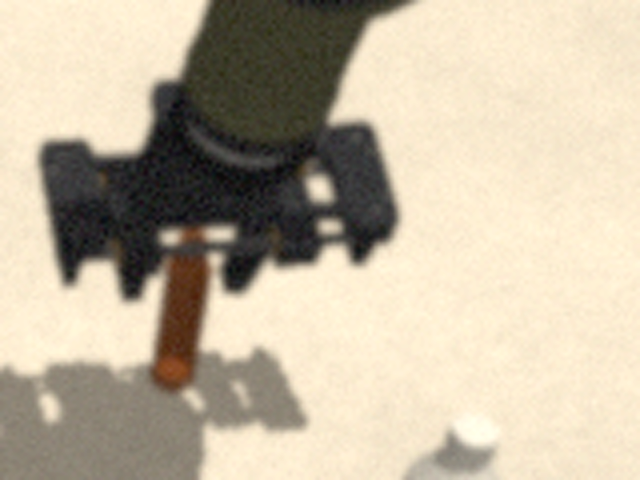

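The vial stands upright between the tilted fingers, with its base at crop (172,380). Closing now.

Call:
send_rows([
  {"translation": [0.1, 0, 0.25], "rotation": [0, 0, 0], "jaw": 5},
  {"translation": [0, 0, 0], "rotation": [0, 0, 0], "jaw": 3.5},
  {"translation": [0, 0, 0], "rotation": [0, 0, 0], "jaw": 2.5},
  {"translation": [0, 0, 0], "rotation": [0, 0, 0], "jaw": 1.5},
  {"translation": [0, 0, 0], "rotation": [0, 0, 0], "jaw": 1.5},
  {"translation": [0, 0, 0], "rotation": [0, 0, 0], "jaw": 1.5},
], newtons=20)

```text
time: 12.7
ee_pos: [0.491, 0.1793, 0.0695]
orientation: [-0.172, 0.069, 0.983, 0.012]
force: [-0.1, 0.4, 1.2]
width: 0.305
gripper_force: 19.6
```

Run:
```python
from h import *
s=r.sense();c=R.from_quat(s["orientation"],scalar_first=True);z=c.apply([0,0,1])
g=s["ee_pos"]-.019*z;print("grasp",g,"tilt",np.arcsin(z@xs), z)
# vial frame in tool: underside origin
u=np.array([.4985,.178,0]);print("u in tool cm",c.inv().apply(u-s["ee_pos"])*100,"axis",c.inv().apply([0,0,1]))
to(s["ee_pos"]+[0,0,.12],Rp(-.35))
```

```text
grasp [0.497 0.178 0.087] tilt -0.34590223800418624 [-0.336  0.047 -0.941]
u in tool cm [-3.07  -0.026  6.28 ] axis [ 0.339 -0.    -0.941]
t 12.7 pos [0.491 0.179 0.069] f [-0.074  0.385  1.246] w 0.30524747308602435 gf 19.594313988054637
rotvec(tool) [ 0.002  0.004 -0.006] shift cm now-axes [  4.069  -0.003 -11.289] final-axes [  4.115  -0.    -11.272]
```

Call:
send_rows([
  {"translation": [0.4, 0, -1], "rotation": [0, 0, 0], "jaw": 1.5},
  {"translation": [1, 0, -2.8], "rotation": [0, 0, 0], "jaw": 1.5},
  {"translation": [1, 0, -2.8], "rotation": [0, 0, 0], "jaw": 1.5},
  {"translation": [1, 0, -2.8], "rotation": [0, 0, 0], "jaw": 1.5},
  {"translation": [1, 0, -2.8], "rotation": [0, 0, 0], "jaw": 1.5},
  {"translation": [0, 0, 0], "rotation": [0, -0.1, 0], "jaw": 1.5},
  {"translation": [0, 0, 0], "rotation": [0, -0.1, 0], "jaw": 1.5},
  {"translation": [0, 0, 0], "rotation": [0, -0.1, 0], "jaw": 1.5},
  {"translation": [0, 0, 0], "rotation": [0, -0.1, 0], "jaw": 1.5},
  {"translation": [0, 0, 0], "rotation": [0, -0.1, 0], "jaw": 1.5},
])

```text
time: 13.7
ee_pos: [0.4909, 0.1795, 0.2001]
orientation: [0.079, 0.07, 0.994, -0.005]
force: [-0.2, -0.1, -0.6]
width: 0.308
gripper_force: 19.7
```

```bash
cat >> h.py <<'E'
U=np.array([-.0307,0,.0628])
def vt(dz,dx,dy=0,p=.178): g=Rp(p);return ST+dz*zc+dx*xc+dy*np.cross(zc,xc)-g.apply(U),g
E
python3 - <<'E'
from h import *
print(r.sense()["joint_pos"])
to(*vt(.05,.01))
E
```

```text
[ 0.158  0.809 -1.146  2.019  1.12   0.982 -0.16 ]
t 13.7 pos [0.491 0.179 0.2  ] f [-0.247 -0.077 -0.648] w 0.30790102800484553 gf 19.666197349433787
rotvec(tool) [ 0.    -0.02  -0.006] shift cm now-axes [-15.24  -10.457   8.031] final-axes [-15.012 -10.551   8.331]
```

Call:
send_rows([
  {"translation": [-2, -1.5, 0], "rotation": [0, -0.02, 0], "jaw": 1.5},
  {"translation": [-3, -2, 0], "rotation": [0, 0, -0.006], "jaw": 1.5},
  {"translation": [-3, -2, 0], "rotation": [0, 0, 0], "jaw": 1.5},
  {"translation": [-3, -2, 0], "rotation": [0, 0, 0], "jaw": 1.5},
  {"translation": [-3, -2, 0], "rotation": [0, 0, 0], "jaw": 1.5},
  {"translation": [-1, -1, 1], "rotation": [0, 0, 0], "jaw": 1.5},
  {"translation": [0, 0, 3], "rotation": [0, 0, 0], "jaw": 1.5},
  {"translation": [0, 0, 0], "rotation": [0, 0, 0], "jaw": 1.5},
  {"translation": [0, 0, 0], "rotation": [0, 0, 0], "jaw": 1.5},
])

```text
time: 14.6
ee_pos: [0.6288, 0.0553, 0.1851]
orientation: [0.086, 0.066, 0.994, -0.006]
force: [0.3, 0.6, 0.2]
width: 0.306
gripper_force: 19.7
```

Run:
```python
from h import *
print(r.sense()["joint_pos"])
to(*vt(.05,.01))
```

```text
[ 0.386  0.935 -1.117  1.748  1.13   1.046  0.295]
t 14.6 pos [0.629 0.055 0.185] f [0.299 0.634 0.219] w 0.3060672631657167 gf 19.6694015187677
rotvec(tool) [-0.001 -0.006  0.002] shift cm now-axes [-0.219 -0.083  4.141] final-axes [-0.194 -0.086  4.142]
```

Call:
send_rows([
  {"translation": [-0.2, -0.08, 2], "rotation": [0, -0.006, 0.002], "jaw": 1.5},
  {"translation": [0, 0, 2.1], "rotation": [0, 0, 0], "jaw": 1.5},
  {"translation": [0, 0, 0], "rotation": [0, 0, 0], "jaw": 1.5},
  {"translation": [0, 0, 0], "rotation": [0, 0, 0], "jaw": 1.5},
])

```text
time: 15.0
ee_pos: [0.6389, 0.0534, 0.1466]
orientation: [0.09, 0.067, 0.994, -0.006]
force: [0.4, -0.0, 0.4]
width: 0.301
gripper_force: 19.7
```

Run:
```python
from h import *
import cv2
to(*vt(0,.004))
s=r.capture("scene")[175:295,315:415];t=r.capture("top")[105:225,260:350]
cv2.imwrite("pics/s4.png",cv2.convertScaleAbs(cv2.resize(np.hstack([s,t]),None,fx=4,fy=4,interpolation=2),alpha=1.5,beta=10))
for d in(0,.05):print([pj(n,ST+zc*(s+d)+xc*(.01 if d else 0)) for n in("scene","top") for s in (0,.06,.11)])
```

```text
t 15.0 pos [0.639 0.053 0.147] f [ 0.377 -0.044  0.411] w 0.30119306204423946 gf 19.66968391032424
rotvec(tool) [-0.     0.002 -0.001] shift cm now-axes [-0.986 -0.036  5.078] final-axes [-0.999 -0.036  5.076]
[array([359.176, 253.836]), array([358.125, 225.339]), array([357.219, 200.76 ]), array([304.901, 145.672]), array([302.615, 155.504]), array([300.471, 164.721])]
[array([359.43 , 231.746]), array([358.353, 201.997]), array([357.423, 176.312]), array([303.491, 149.058]), array([300.965, 159.74 ]), array([298.579, 169.827])]
```

View pics/s4.png

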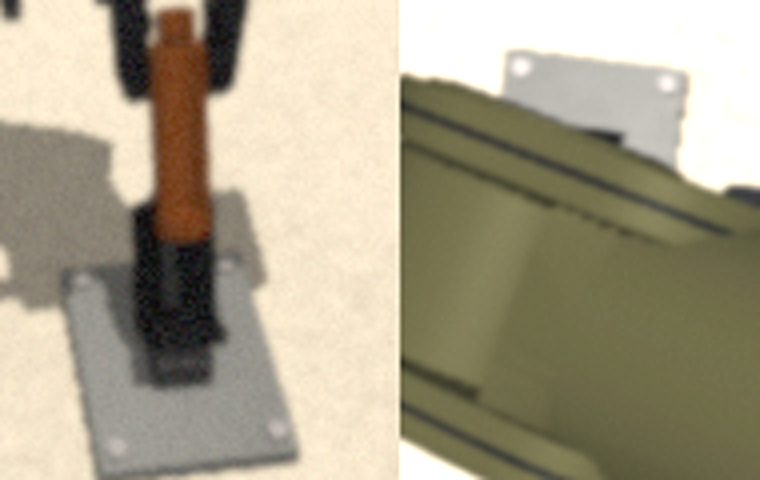

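The vial is above the trough and aligned. It sits roughly 1–2 px (2 mm) to the +y side: vial centre at crop column 183 against 174 for the trough. I'll descend with a small y correction.

Call:
send_rows([
  {"translation": [-0.34, -0.15, 0.94], "rotation": [0, 0, 0], "jaw": 1.5},
  {"translation": [-0.34, 0, 0.94], "rotation": [0, 0, 0], "jaw": 1.5},
  {"translation": [-0.34, 0, 0.94], "rotation": [0, 0, 0], "jaw": 1.5},
  {"translation": [-0.25, 0, 0.7], "rotation": [0, 0, 0], "jaw": 1.5},
  {"translation": [0.3, 0, 0.1], "rotation": [0, 0, 0], "jaw": 1.5},
  {"translation": [0, 0, 0], "rotation": [0, 0, 0], "jaw": 1.5},
  {"translation": [0, 0, 0], "rotation": [0, 0, 0], "jaw": 1.5},
])

```text
time: 15.8
ee_pos: [0.6546, 0.0488, 0.1116]
orientation: [0.09, 0.067, 0.994, -0.006]
force: [-0.1, -0.2, -0.3]
width: 0.31
gripper_force: 19.7
```

Run:
```python
from h import *
to(*vt(0,0));print(r.sense()["moment"])
```

```text
t 15.8 pos [0.655 0.049 0.112] f [-0.05  -0.246 -0.325] w 0.3097561527856854 gf 19.670124581025448
rotvec(tool) [-0.001  0.002 -0.001] shift cm now-axes [0.355 0.214 1.479] final-axes [0.351 0.213 1.48 ]
[ 0.09   0.066 -0.028]
```

Call:
send_rows([
  {"translation": [-0.17, 0, 0.47], "rotation": [0, 0, 0], "jaw": 1.5},
  {"translation": [-0.17, 0, 0.47], "rotation": [0, 0, 0], "jaw": 1.5},
  {"translation": [0.2, 0, 0.08], "rotation": [0, 0, 0], "jaw": 1.5},
  {"translation": [0.2, 0, 0.08], "rotation": [0, 0, 0], "jaw": 1.5},
  {"translation": [0, 0, 0], "rotation": [0, 0, 0], "jaw": 1.5},
])

```text
time: 16.3
ee_pos: [0.6556, 0.0484, 0.1002]
orientation: [0.089, 0.067, 0.994, -0.007]
force: [-0.1, -0.4, -0.3]
width: 0.309
gripper_force: 19.7
```

Call:
send_rows([
  {"translation": [-0.03, 0, 0.09], "rotation": [0, 0, 0], "jaw": 1.5},
  {"translation": [-0.03, 0, 0.09], "rotation": [0, 0, 0], "jaw": 1.5},
  {"translation": [0, 0, 0], "rotation": [0, 0, 0], "jaw": 1.5},
])

```text
time: 16.6
ee_pos: [0.6571, 0.0481, 0.0987]
orientation: [0.09, 0.068, 0.994, -0.007]
force: [0.7, 1.3, -0.2]
width: 0.312
gripper_force: 19.7
```

Run:
```python
from h import *
s=r.sense();p,g=vt(0,0);d=s["ee_pos"]-p;print("cradle dx,dy,dz mm",np.array([d@xc,d@np.cross(zc,xc),d@zc])*1000,s["force"],s["moment"],s["width"])
```

```text
cradle dx,dy,dz mm [ 4.107 -2.53   0.3  ] [ 0.686  1.263 -0.15 ] [ 0.076  0.043 -0.016] 0.3116990006798678
```

Call:
send_rows([
  {"translation": [-0.03, 0, 0.09], "rotation": [0, 0, 0], "jaw": 1.5},
  {"translation": [0, 0, 0], "rotation": [0, 0, 0], "jaw": 1.5},
])

```text
time: 16.8
ee_pos: [0.6573, 0.0482, 0.0982]
orientation: [0.09, 0.068, 0.994, -0.007]
force: [-1.7, -0.5, 1.9]
width: 0.305
gripper_force: 19.7
```

Call:
send_rows([
  {"translation": [-0.03, 0, 0.09], "rotation": [0, 0, 0], "jaw": 1.5},
  {"translation": [0, 0, 0], "rotation": [0, 0, 0], "jaw": 1.5},
])

```text
time: 17.0
ee_pos: [0.6573, 0.0484, 0.0981]
orientation: [0.089, 0.067, 0.994, -0.007]
force: [-4.2, -0.6, 7.6]
width: 0.307
gripper_force: 19.7
```

Call:
send_rows([
  {"translation": [0.19, 0, 0.07], "rotation": [0, 0, 0], "jaw": 1.5},
  {"translation": [0, 0, 0], "rotation": [0, 0, 0], "jaw": 1.5},
  {"translation": [0, 0, 0], "rotation": [0, 0, 0], "jaw": 1.5},
])

```text
time: 17.3
ee_pos: [0.6565, 0.0486, 0.0976]
orientation: [0.09, 0.068, 0.994, -0.007]
force: [-3.3, -1.1, 8.5]
width: 0.307
gripper_force: 19.7
```

Run:
```python
from h import *
s=r.sense();p,g=vt(0,0);d=s["ee_pos"]-p;print("cradle dx,dy,dz mm",np.array([d@xc,d@np.cross(zc,xc),d@zc])*1000,s["force"],s["moment"],s["width"])
```

```text
cradle dx,dy,dz mm [ 2.988 -2.089 -0.354] [-3.264 -1.106  8.547] [-0.259  0.387 -0.094] 0.30665569407564147
```

Call:
send_rows([
  {"translation": [0.14, 0, 0.05], "rotation": [0, 0, 0], "jaw": 1.5},
  {"translation": [0, 0, 0], "rotation": [0, 0, 0], "jaw": 1.5},
])

```text
time: 17.5
ee_pos: [0.6553, 0.0488, 0.097]
orientation: [0.091, 0.068, 0.994, -0.007]
force: [-3.0, -1.3, 8.3]
width: 0.305
gripper_force: 19.6
```

Call:
send_rows([
  {"translation": [0.1, 0, 0.03], "rotation": [0, 0, 0], "jaw": 1.5},
  {"translation": [0, 0, 0], "rotation": [0, 0, 0], "jaw": 1.5},
])

```text
time: 17.7
ee_pos: [0.6545, 0.049, 0.0966]
orientation: [0.091, 0.068, 0.994, -0.006]
force: [-3.9, -1.1, 9.1]
width: 0.308
gripper_force: 19.6
```

Run:
```python
from h import *
s=r.sense();p,g=vt(0,0);d=s["ee_pos"]-p;f=s["force"];M=np.c_[xc,np.cross(zc,xc),zc];print("cradle mm",d@M*1000,f@M,s["moment"]@M,s["width"])
```

```text
cradle mm [ 0.751 -1.963 -0.188] [ 1.398 -1.651  9.748] [-0.348  0.197  0.058] 0.30826779704835816
```

Call:
send_rows([
  {"translation": [0, -0.13, 0], "rotation": [0, 0, 0], "jaw": 1.5},
  {"translation": [0.1, 0, 0.03], "rotation": [0, 0, 0], "jaw": 1.5},
  {"translation": [0, 0, 0], "rotation": [0, 0, 0], "jaw": 1.5},
])

```text
time: 18.0
ee_pos: [0.6536, 0.0486, 0.0962]
orientation: [0.091, 0.067, 0.994, -0.006]
force: [-2.9, -0.5, 8.2]
width: 0.304
gripper_force: 19.6
```

```bash
cat >> h.py <<'E'
def cs():
    s=r.sense();p,g=vt(0,0);d=s["ee_pos"]-p;f=s["force"];M=np.c_[xc,np.cross(zc,xc),zc];print("cradle mm",d@M*1000,"f",f@M,"m",s["moment"]@M,s["width"],s["ee_pos"],"t",s["time"])
E
python3 -c "from h import *;cs()"
```

```text
cradle mm [-0.208 -2.451 -0.088] f [ 1.638 -0.866  8.525] m [-0.055  0.131 -0.005] 0.30429614955201145 [0.654 0.049 0.096] t 18.0
```

Call:
send_rows([
  {"translation": [0.12, -0.05, 0.03], "rotation": [0, 0, 0], "jaw": 1.5},
  {"translation": [0, 0, 0], "rotation": [0, 0, 0], "jaw": 1.5},
  {"translation": [0, 0, 0], "rotation": [0, 0, 0], "jaw": 1.5},
])

```text
time: 18.3
ee_pos: [0.6524, 0.0485, 0.0957]
orientation: [0.091, 0.067, 0.994, -0.005]
force: [-3.3, 0.1, 8.2]
width: 0.306
gripper_force: 19.5
```

```bash
python3 -c "from h import *;cs()"
```

```text
cradle mm [-1.44  -2.679  0.   ] f [ 1.271 -0.386  8.781] m [ 0.033  0.092 -0.034] 0.3062483711247082 [0.652 0.049 0.096] t 18.3
```

Call:
send_rows([
  {"translation": [0.12, 0, 0.03], "rotation": [0, 0, 0], "jaw": 1.5},
  {"translation": [0, 0, 0], "rotation": [0, 0, 0], "jaw": 1.5},
  {"translation": [0, 0, 0], "rotation": [0, 0, 0], "jaw": 1.5},
])

```text
time: 18.6
ee_pos: [0.6514, 0.0487, 0.0951]
orientation: [0.091, 0.067, 0.994, -0.005]
force: [-3.7, 0.7, 7.8]
width: 0.305
gripper_force: 19.5
```

```bash
python3 -c "from h import *;cs()"
```

```text
cradle mm [-2.656 -2.688  0.061] f [0.635 0.196 8.636] m [ 0.109  0.151 -0.021] 0.3047868020243577 [0.651 0.049 0.095] t 18.6
```

Call:
send_rows([
  {"translation": [0.14, 0, 0.05], "rotation": [0, 0, 0], "jaw": 1.5},
  {"translation": [0, 0, 0], "rotation": [0, 0, 0], "jaw": 1.5},
  {"translation": [0, 0, 0], "rotation": [0, 0, 0], "jaw": 1.5},
])

```text
time: 18.9
ee_pos: [0.6507, 0.049, 0.0947]
orientation: [0.091, 0.067, 0.994, -0.005]
force: [-2.2, 0.2, 8.0]
width: 0.305
gripper_force: 19.4
```

```bash
python3 -c "from h import *;cs()"
```

```text
cradle mm [-3.454 -2.419  0.044] f [ 2.093 -0.147  8.082] m [ 0.117 -0.123 -0.102] 0.3046579961858222 [0.651 0.049 0.095] t 18.9
```

Call:
send_rows([
  {"translation": [0.14, 0, 0.05], "rotation": [0, 0, 0], "jaw": 1.5},
  {"translation": [0, 0, 0], "rotation": [0, 0, 0], "jaw": 1.5},
  {"translation": [0, 0, 0], "rotation": [0, 0, 0], "jaw": 1.5},
])

```text
time: 19.2
ee_pos: [0.6502, 0.0494, 0.0943]
orientation: [0.092, 0.067, 0.993, -0.005]
force: [0.1, 1.4, 8.6]
width: 0.305
gripper_force: 19.3
```

```bash
python3 -c "from h import *;cs()"
```

```text
cradle mm [-4.146 -2.107  0.013] f [4.211 1.449 7.476] m [ 0.243 -0.346 -0.061] 0.3049604016035548 [0.65  0.049 0.094] t 19.2
```

Call:
send_rows([
  {"translation": [0, 0, 0], "rotation": [0, 0, 0], "jaw": 2.6},
  {"translation": [0, 0, 0], "rotation": [0, 0, 0], "jaw": 3},
  {"translation": [0, 0, 0], "rotation": [0, 0, 0], "jaw": 3.5},
  {"translation": [0, 0, 0], "rotation": [0, 0, 0], "jaw": 4.5},
  {"translation": [0, 0, 0], "rotation": [0, 0, 0], "jaw": 5},
  {"translation": [0, 0, -1], "rotation": [0, 0, 0], "jaw": 5},
  {"translation": [0, 0, -3], "rotation": [0, 0, 0], "jaw": 5},
  {"translation": [0, 0, -4], "rotation": [0, 0, 0], "jaw": 5},
  {"translation": [0, 0, -4], "rotation": [0, 0, 0], "jaw": 5},
  {"translation": [4, 0, -1], "rotation": [0, 0, 0], "jaw": 5},
], newtons=20)

```text
time: 20.2
ee_pos: [0.591, 0.0581, 0.2185]
orientation: [0.095, 0.071, 0.993, -0.004]
force: [0.1, 0.8, -0.0]
width: 0.567
gripper_force: 0.0
```

Call:
send_rows([
  {"translation": [4, 2, 0], "rotation": [0, 0, 0], "jaw": 5},
  {"translation": [4, -2, 0], "rotation": [0, 0, 0], "jaw": 5},
  {"translation": [2, -4.5, 0], "rotation": [0, 0.07, 0], "jaw": 5},
  {"translation": [0, -4.5, 0], "rotation": [0, 0.07, 0], "jaw": 5},
  {"translation": [0, -4.5, 0], "rotation": [0, 0, 0], "jaw": 5},
  {"translation": [0, 0, 0], "rotation": [0, 0, 0], "jaw": 5},
])

```text
time: 20.8
ee_pos: [0.4685, -0.0715, 0.1939]
orientation: [0.018, 0.073, 0.997, -0.004]
force: [0.2, 0.2, -0.3]
width: 0.565
gripper_force: 0.0
```

Run:
```python
from h import *
import cv2
print(r.sense()["joint_pos"],r.sense()["ee_pos"])
s=r.capture("scene")[185:295,315:405];t=r.capture("top")[110:190,265:345]
cv2.imwrite("pics/s5_scene.png",s);cv2.imwrite("pics/s5_top.png",t)
a=cv2.resize(s,None,fx=5,fy=5,interpolation=2);b=cv2.resize(t,None,fx=4,fy=4,interpolation=2)
b=cv2.copyMakeBorder(b,0,550-320,0,0,0)
o=cv2.convertScaleAbs(np.hstack([a,b]),alpha=1.5,beta=10);cv2.imwrite("pics/s5.png",o)
```

```text
[ 0.731  0.823 -1.201  2.065  1.01   0.972  0.401] [ 0.468 -0.071  0.194]
```

View pics/s5.png

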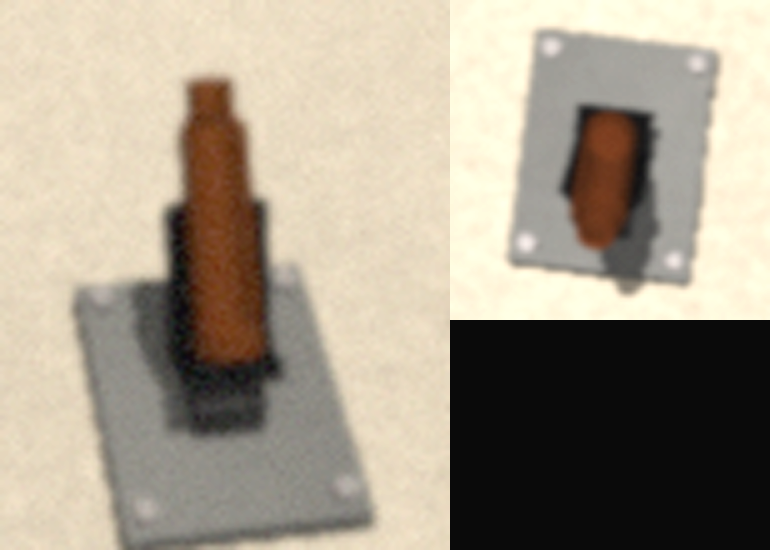

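The vial is seated. In the scene crop its base is at (229,355) and its mouth at (209,80); in the top crop the mouth is at about (597,240). I'll fit its silhouette in both views to get the pose in numbers.

```bash
cat > fit.py <<'E'
from h import *
import cv2
from scipy.optimize import minimize
K=4
OFF={"scene":(315,185),"top":(265,110)}
def render(n,base,ax,secs,shape):
    e=np.cross(ax,[0,1,0]);e/=np.linalg.norm(e);f=np.cross(ax,e);th=np.linspace(0,2*np.pi,24,endpoint=False)
    m=np.zeros((shape[0]*K,shape[1]*K),np.uint8)
    for a,b,ra,rb in secs:
        P=np.array([pj(n,base+s*ax+rr*(np.cos(t)*e+np.sin(t)*f)) for s,rr in((a,ra),(b,rb)) for t in th])
        P=(P-OFF[n]+.5)*K
        cv2.fillPoly(m,[cv2.convexHull(np.round(P).astype(np.int32))],255)
    return cv2.resize(cv2.GaussianBlur(m,(0,0),K*.8),shape[::-1],interpolation=cv2.INTER_AREA)/255.
V=[(0,.09,.014,.014),(.09,.097,.014,.0095),(.097,.11,.0095,.0095)]
if __name__=="__main__":
    M={}
    for n in OFF:
        im=cv2.imread(f"pics/s5_{n}.png").astype(float);d=im[...,2]-im[...,0]
        M[n]=np.clip(d/np.percentile(d,99)*1.15-.25*(im.sum(2)>330),0,1); M[n][im.sum(2)>400]=0
    M0=np.c_[xc,np.cross(zc,xc),zc]
    def go(p,names):
        ax=M0@np.array([p[3],p[4],1]);ax/=np.linalg.norm(ax);b=ST+M0@(np.array(p[:3])*.01)
        return sum(((render(n,b,ax,V,M[n].shape)-M[n])**2).sum() for n in names)
    for names in (("scene","top"),("scene",),("top",)):
        fn=lambda p:go([p[0],p[1],p[2],p[3]*.1,p[4]*.1],names)+(0 if len(names)>1 else 1*(p[2]**2+p[0]**2)*10)
        o=minimize(fn,np.zeros(5),method="Nelder-Mead",options=dict(initial_simplex=np.vstack([np.zeros(5),np.eye(5)*.4]),maxiter=250))
        p=o.x;print(names,"cradle offset mm",p[:3]*10,"tilt x,y",p[3:]*.1,"cost",o.fun)
E
python3 fit.py
```

```text
('scene', 'top') cradle offset mm [ 4.652  1.518 -0.177] tilt x,y [-0.091 -0.021] cost 154.29250153367656
('scene',) cradle offset mm [ 0.877  2.679 -0.868] tilt x,y [-0.029 -0.037] cost 114.53111466267242
('top',) cradle offset mm [ 3.993  2.026 -1.309] tilt x,y [-0.087 -0.027] cost 40.52823783715125
```

The top view suggests the base is still about 4 mm out of the trough, with the axis leaning an extra 0.09 rad. I'll nudge the foot in with closed fingertips from the open side, which also locates the vial in the robot's own frame.

```bash
cat >> h.py <<'E'
ysv=np.array([-xs[1],xs[0],0])
def st(a,z,b=-.002): return np.array([ST[0],ST[1],0])+a*xs+b*ysv+[0,0,z]
E
python3 -c "
from h import *
to(st(.055,.19),Rp(0))"
```

```text
t 20.9 pos [ 0.47  -0.065  0.195] f [0.104 0.72  0.091] w 0.5691638029060171 gf 0.0
rotvec(tool) [-0.001  0.04  -0.005] shift cm now-axes [-26.21   13.893   1.568] final-axes [-26.319  13.766   0.522]
```

Call:
send_rows([
  {"translation": [0, 0, 0], "rotation": [0, 0.04, -0.005], "jaw": 2},
  {"translation": [-4.2, 0, 0], "rotation": [0, 0, 0], "jaw": 0},
  {"translation": [-4.4, 0, 0], "rotation": [0, 0, 0], "jaw": 0},
  {"translation": [-4.4, 0, 0], "rotation": [0, 0, 0], "jaw": 0},
  {"translation": [-4.4, 1.5, 0], "rotation": [0, 0, 0], "jaw": 0},
  {"translation": [-4.4, 2, 0], "rotation": [0, 0, 0], "jaw": 0},
  {"translation": [-4.4, 2.2, 0], "rotation": [0, 0, 0], "jaw": 0},
  {"translation": [0, 4, 0], "rotation": [0, 0, 0], "jaw": 0},
  {"translation": [0, 4, 0], "rotation": [0, 0, 0], "jaw": 0},
  {"translation": [0, 0, 0], "rotation": [0, 0, 0], "jaw": 0},
])

```text
time: 21.9
ee_pos: [0.7466, 0.0506, 0.1958]
orientation: [-0.0, 0.058, 0.998, 0.004]
force: [-0.9, 0.8, 0.9]
width: 0.009
gripper_force: 0.0
```

```bash
python3 -c "
from h import *
to(st(.055,.075),Rp(0));print(r.sense()['joint_pos'])"
```

```text
t 21.9 pos [0.747 0.051 0.196] f [-0.904  0.838  0.948] w 0.008700103486443378 gf 0.0
rotvec(tool) [ 0.007 -0.001  0.018] shift cm now-axes [-0.446 -1.483 12.069] final-axes [-0.458 -1.389 12.079]
[ 0.275  1.1   -1.106  1.139  0.936  1.393  0.761]
```

Call:
send_rows([
  {"translation": [-0.5, -1.4, 2], "rotation": [0.007, 0, 0.018], "jaw": 0},
  {"translation": [0, 0, 3.5], "rotation": [0, 0, 0], "jaw": 0},
  {"translation": [0, 0, 3.5], "rotation": [0, 0, 0], "jaw": 0},
  {"translation": [0, 0, 3], "rotation": [0, 0, 0], "jaw": 0},
  {"translation": [1, 0, 0], "rotation": [0, 0, 0], "jaw": 0},
  {"translation": [1, 0, 0], "rotation": [0, 0, 0], "jaw": 0},
  {"translation": [0, 0, 0], "rotation": [0, 0, 0], "jaw": 0},
])

```text
time: 22.6
ee_pos: [0.7299, 0.0228, 0.073]
orientation: [-0.001, 0.075, 0.997, -0.005]
force: [-0.8, 0.6, 0.2]
width: 0.005
gripper_force: 0.0
```

```bash
cat >> h.py <<'E'
def ss():
    s=r.sense();d=s["ee_pos"]-[ST[0],ST[1],0];print("stand axes mm",d@xs*1000,d@ysv*1000,d[2]*1000,"f",s["force"]@xs,s["force"]@ysv,s["force"][2],"t",s["time"])
E
python3 -c "
from h import *
ss()"
```

```text
stand axes mm 37.601292590853134 -17.857670998626958 72.95434573775783 f -0.8912003547508252 0.4376618774296092 0.24210315497253887 t 22.6
```

Call:
send_rows([
  {"translation": [0, 1, 0], "rotation": [0, 0, -0.015], "jaw": 0},
  {"translation": [0, 0.6, 0], "rotation": [0, 0, 0], "jaw": 0},
  {"translation": [0, 0, 0], "rotation": [0, 0, 0], "jaw": 0},
  {"translation": [0.7, 0, 0], "rotation": [0, 0, 0], "jaw": 0},
  {"translation": [0.7, 0, 0], "rotation": [0, 0, 0], "jaw": 0},
  {"translation": [0.4, 0, 0], "rotation": [0, 0, 0], "jaw": 0},
  {"translation": [0, 0, 0], "rotation": [0, 0, 0], "jaw": 0},
])

```text
time: 23.3
ee_pos: [0.7148, 0.0429, 0.0746]
orientation: [-0.001, 0.067, 0.998, -0.004]
force: [0.1, -0.0, 0.1]
width: 0.006
gripper_force: 0.0
```

```bash
python3 -c "
from h import *
ss()"
```

```text
stand axes mm 20.002887976475723 0.11286996129099844 74.64255306083187 f 0.08695762732989945 -0.023689192127659218 0.1031049053895417 t 23.3
```

Call:
send_rows([
  {"translation": [0.3, 0, 0], "rotation": [0, 0, 0], "jaw": 0},
  {"translation": [0.3, 0, 0], "rotation": [0, 0, 0], "jaw": 0},
  {"translation": [0, 0, 0], "rotation": [0, 0, 0], "jaw": 0},
])

```text
time: 23.6
ee_pos: [0.7093, 0.044, 0.0746]
orientation: [-0.0, 0.067, 0.998, -0.004]
force: [0.3, 0.0, -0.3]
width: 0.003
gripper_force: 0.0
```

```bash
python3 -c "
from h import *
ss()"
```

```text
stand axes mm 14.337387060989048 0.39152788621656714 74.5682189982656 f 0.28352585977137185 0.048592600125281 -0.30683175926747375 t 23.6
```

Call:
send_rows([
  {"translation": [0.2, -0.2, 0], "rotation": [0, 0, 0], "jaw": 0},
  {"translation": [0.2, 0, 0], "rotation": [0, 0, 0], "jaw": 0},
  {"translation": [0, 0, 0], "rotation": [0, 0, 0], "jaw": 0},
])

```text
time: 23.9
ee_pos: [0.7051, 0.0424, 0.0745]
orientation: [-0.0, 0.067, 0.998, -0.004]
force: [-0.3, 0.1, -0.8]
width: 0.006
gripper_force: 0.0
```

```bash
python3 -c "
from h import *
ss()"
```

```text
stand axes mm 10.437161526380963 -1.7179124163928299 74.52661665236774 f -0.3303345997589829 0.019987157859005365 -0.819061585368908 t 23.9
```

Call:
send_rows([
  {"translation": [0.2, 0, 0], "rotation": [0, 0, 0], "jaw": 0},
  {"translation": [0, 0, 0], "rotation": [0, 0, 0], "jaw": 0},
])

```text
time: 24.1
ee_pos: [0.7033, 0.0429, 0.0746]
orientation: [-0.0, 0.067, 0.998, -0.004]
force: [0.2, 0.4, 0.5]
width: 0.007
gripper_force: 0.1
```

```bash
python3 -c "
from h import *
ss()"
```

```text
stand axes mm 8.572721462795114 -1.5097269227886414 74.61097758100976 f 0.1280699744329211 0.3986960298413019 0.5344418004590774 t 24.1
```

Call:
send_rows([
  {"translation": [0.2, 0, 0], "rotation": [0, 0, 0], "jaw": 0},
  {"translation": [0, 0, 0], "rotation": [0, 0, 0], "jaw": 0},
])

```text
time: 24.3
ee_pos: [0.7013, 0.0431, 0.0746]
orientation: [-0.0, 0.067, 0.998, -0.004]
force: [0.0, 0.8, 0.3]
width: 0.003
gripper_force: 0.2
```

```bash
python3 -c "
from h import *
ss()"
```

```text
stand axes mm 6.555229997664459 -1.5295331048924623 74.6150461719819 f -0.10027448895511372 0.774961567188269 0.29417796801862683 t 24.3
```

Call:
send_rows([
  {"translation": [0.15, 0, 0], "rotation": [0, 0, 0], "jaw": 0},
  {"translation": [0, 0, 0], "rotation": [0, 0, 0], "jaw": 0},
])

```text
time: 24.5
ee_pos: [0.6998, 0.0433, 0.0746]
orientation: [-0.0, 0.067, 0.998, -0.004]
force: [0.4, -0.4, -0.9]
width: 0.004
gripper_force: 0.2
```

```bash
python3 -c "
from h import *
ss()"
```

```text
stand axes mm 5.005025175193994 -1.511042395579571 74.61172151546701 f 0.39647862970647996 -0.30350536887352464 -0.8861934776825993 t 24.5
```

Call:
send_rows([
  {"translation": [0.15, 0, 0], "rotation": [0, 0, 0], "jaw": 0},
  {"translation": [0, 0, 0], "rotation": [0, 0, 0], "jaw": 0},
])

```text
time: 24.7
ee_pos: [0.6992, 0.0433, 0.0748]
orientation: [0.001, 0.067, 0.998, -0.004]
force: [2.2, 0.3, -1.1]
width: 0.002
gripper_force: 1.2
```

```bash
python3 -c "
from h import *
ss()"
```

```text
stand axes mm 4.449715020162515 -1.6173684579774166 74.84780045514941 f 2.1861789724722698 0.613081961908873 -1.0885464986290319 t 24.7
```

Call:
send_rows([
  {"translation": [0.15, 0, 0], "rotation": [0, 0, 0], "jaw": 0},
  {"translation": [0, 0, 0], "rotation": [0, 0, 0], "jaw": 0},
])

```text
time: 24.9
ee_pos: [0.6987, 0.0433, 0.0751]
orientation: [0.002, 0.068, 0.998, -0.004]
force: [5.8, -1.7, -0.4]
width: 0.006
gripper_force: 2.3
```

```bash
python3 -c "
from h import *
ss()"
```

```text
stand axes mm 4.008371902085558 -1.7226394231688484 75.11988977613625 f 6.024419098674853 -0.9187489806399928 -0.3971144316055806 t 24.9
```

Contact came at 4–5 mm, against 5 mm expected for a seated vial, so the foot is now pressed home. I'll back off and check.

Call:
send_rows([
  {"translation": [-1, 0, 0], "rotation": [0, 0, 0], "jaw": 0},
  {"translation": [-3, 0, 0], "rotation": [0, 0, 0], "jaw": 0},
  {"translation": [-1, 0, -4], "rotation": [0, 0, 0], "jaw": 0},
  {"translation": [0, 0, -4], "rotation": [0, 0, 0], "jaw": 1},
  {"translation": [0, 0, -4], "rotation": [0, 0, 0], "jaw": 3},
  {"translation": [0, -4.5, -1], "rotation": [0, 0, 0], "jaw": 5},
  {"translation": [0, -4.5, 0], "rotation": [0, 0, 0], "jaw": 5},
  {"translation": [3.5, -3.5, 0], "rotation": [0, 0, 0], "jaw": 5},
  {"translation": [3.5, -3.5, 0], "rotation": [0, 0, 0], "jaw": 5},
  {"translation": [3.5, -3.5, 0], "rotation": [0, 0, 0], "jaw": 5},
])

```text
time: 25.9
ee_pos: [0.6139, -0.142, 0.2058]
orientation: [-0.001, 0.067, 0.998, -0.004]
force: [0.1, -0.4, 1.1]
width: 0.569
gripper_force: 0.0
```

```bash
python3 - <<'E'
from h import *
import cv2
cv2.imwrite("pics/s5_scene.png",r.capture("scene")[185:295,315:405]);cv2.imwrite("pics/s5_top.png",r.capture("top")[110:190,265:345])
to([.483,-.199,.15],Rp(-.35));print(r.sense()["joint_pos"])
E
python3 fit.py
```

```text
t 26.0 pos [ 0.61  -0.148  0.205] f [ 0.045  0.089 -1.116] w 0.5669346968831189 gf 0.0
rotvec(tool) [-0.014  0.342 -0.008] shift cm now-axes [11.85  -6.73   5.662] final-axes [ 9.331 -6.749  9.228]
[ 0.7    0.973 -1.154  1.56   0.934  1.253  0.812]
('scene', 'top') cradle offset mm [-1.285  1.156 -1.846] tilt x,y [-0.002 -0.01 ] cost 85.90012174757362
('scene',) cradle offset mm [ 0.244  0.075 -0.712] tilt x,y [ 0.027 -0.001] cost 63.15864299826408
('top',) cradle offset mm [0.048 0.462 0.334] tilt x,y [-0.007 -0.004] cost 23.2056880493419
```

The vial is now fully seated: the top view fits within 0.5 mm with a tilt under 0.01 rad. Next I'll fit the applicator cap's position in the first images.

```bash
cat > fitc.py <<'E'
import fit; from fit import *
fit.OFF={"top":(412,232),"scene":(208,180)}
I={n:cv2.imread(f"pics/{n}0.png")[fit.OFF[n][1]:fit.OFF[n][1]+28,fit.OFF[n][0]:fit.OFF[n][0]+34].astype(float).mean(2) for n in fit.OFF}
for names in (("top",),("scene",),("top","scene")):
    M={}
    for n in names:
        g=I[n];bg=np.percentile(g,80);fg=g.min()+5;m=np.clip((bg-g)/(bg-fg),0,1);m[m<.35]=0;M[n]=m
        if n=="scene":
            yy,xx=np.mgrid[:m.shape[0],:m.shape[1]];m[(abs(xx+208-223)>10)|(abs(yy+180-194)>10)]=0
    f=lambda p:sum(((render(n,np.array([.483+p[0]*.01,-.199+p[1]*.01,.064]),np.array([0,0,1.]),[(0,.022,.012,.012)],M[n].shape)-M[n])**2).sum() for n in names)
    o=minimize(f,[0,0],method="Nelder-Mead",options=dict(initial_simplex=[[0,0],[.4,0],[0,.4]]))
    print(names,.483+o.x[0]*.01,-.199+o.x[1]*.01,o.fun)
E
python3 fitc.py; python3 -c "
from h import *
g=Rp(-.35);to(np.array([.483,-.199,.071])-.07*g.apply([0,0,1]),g)"
```

```text
('top',) 0.4830269660949707 -0.1992935085296631 7.754139658188421
('scene',) 0.48468701171875 -0.1994638671875 14.228285396594934
('top', 'scene') 0.48345567893981933 -0.1993246955871582 23.283562201585696
t 26.0 pos [ 0.61  -0.148  0.205] f [ 0.045  0.089 -1.116] w 0.5669346968831189 gf 0.0
rotvec(tool) [-0.014  0.342 -0.008] shift cm now-axes [ 9.44  -6.697  6.968] final-axes [ 6.622 -6.749  9.649]
```

Call:
send_rows([
  {"translation": [0, 0, 0], "rotation": [-0.014, 0.086, -0.008], "jaw": 5},
  {"translation": [0, 0, 0], "rotation": [0, 0.086, 0], "jaw": 5},
  {"translation": [0, 0, 0], "rotation": [0, 0.085, 0], "jaw": 5},
  {"translation": [0, 0, 0], "rotation": [0, 0.085, 0], "jaw": 5},
  {"translation": [3.3, -3.3, 0], "rotation": [0, 0, 0], "jaw": 5},
  {"translation": [3.3, -3.3, 0], "rotation": [0, 0, 0], "jaw": 5},
  {"translation": [0, 0, 3.5], "rotation": [0, 0, 0], "jaw": 5},
  {"translation": [0, 0, 3.5], "rotation": [0, 0, 0], "jaw": 5},
  {"translation": [0, 0, 0], "rotation": [0, 0, 0], "jaw": 5},
])

```text
time: 26.9
ee_pos: [0.5196, -0.196, 0.1586]
orientation: [-0.174, 0.061, 0.983, 0.014]
force: [-0.6, 0.3, -0.9]
width: 0.569
gripper_force: 0.0
```

```bash
python3 -c "
from h import *
g=Rp(-.35);to(np.array([.4833,-.1993,.071])-.03*g.apply([0,0,1]),g)"
```

```text
t 26.9 pos [ 0.52  -0.196  0.159] f [-0.56   0.327 -0.895] w 0.5691334370667714 gf 0.0
rotvec(tool) [ 0.002 -0.001  0.01 ] shift cm now-axes [ 0.332 -0.82   6.445] final-axes [ 0.331 -0.81   6.447]
```

Call:
send_rows([
  {"translation": [0.33, -0.8, 2.5], "rotation": [0, 0, 0.01], "jaw": 5},
  {"translation": [0, 0, 2.5], "rotation": [0, 0, 0], "jaw": 5},
  {"translation": [0, 0, 1.4], "rotation": [0, 0, 0], "jaw": 5},
  {"translation": [0, 0, 0], "rotation": [0, 0, 0], "jaw": 5},
  {"translation": [0, 0, 0], "rotation": [0, 0, 0], "jaw": 5},
])

```text
time: 27.4
ee_pos: [0.4992, -0.1993, 0.1038]
orientation: [-0.169, 0.067, 0.983, 0.013]
force: [0.2, 0.2, 0.3]
width: 0.569
gripper_force: 0.0
```

```bash
python3 -c "
from h import *
g=Rp(-.35);to(np.array([.4833,-.1993,.071]),g)"
```

```text
t 27.4 pos [ 0.499 -0.199  0.104] f [0.187 0.154 0.272] w 0.5686302864129781 gf 0.0
rotvec(tool) [ 0.004  0.009 -0.   ] shift cm now-axes [ 0.384 -0.227  3.616] final-axes [ 0.351 -0.212  3.621]
```

Call:
send_rows([
  {"translation": [0.35, -0.22, 1.2], "rotation": [0.004, 0.009, 0], "jaw": 5},
  {"translation": [0, 0, 1.2], "rotation": [0, 0, 0], "jaw": 5},
  {"translation": [0, 0, 1], "rotation": [0, 0, 0], "jaw": 5},
  {"translation": [0, 0, 0], "rotation": [0, 0, 0], "jaw": 5},
  {"translation": [0, 0, 0], "rotation": [0, 0, 0], "jaw": 5},
])

```text
time: 27.9
ee_pos: [0.4826, -0.2001, 0.0717]
orientation: [-0.175, 0.066, 0.982, 0.012]
force: [-0.0, -1.1, -0.4]
width: 0.57
gripper_force: 0.0
```

```bash
python3 -c "
from h import *
g=Rp(-.35);to(np.array([.4833,-.1993,.071]),g)"
```

```text
t 27.9 pos [ 0.483 -0.2    0.072] f [-0.016 -1.147 -0.379] w 0.5700047903003014 gf 0.0
rotvec(tool) [-0.    -0.002 -0.001] shift cm now-axes [-0.077  0.088  0.045] final-axes [-0.077  0.088  0.045]
```

Call:
send_rows([
  {"translation": [-0.08, 0.09, 0], "rotation": [0, 0, 0], "jaw": 4},
  {"translation": [0, 0, 0], "rotation": [0, 0, 0], "jaw": 3},
  {"translation": [0, 0, 0], "rotation": [0, 0, 0], "jaw": 2},
  {"translation": [0, 0, 0], "rotation": [0, 0, 0], "jaw": 1.2},
  {"translation": [0, 0, 0], "rotation": [0, 0, 0], "jaw": 1.2},
  {"translation": [0, 0, 0], "rotation": [0, 0, 0], "jaw": 1.2},
], newtons=25)

```text
time: 28.5
ee_pos: [0.4839, -0.1994, 0.0719]
orientation: [-0.174, 0.066, 0.982, 0.011]
force: [0.1, -0.7, 2.0]
width: 0.249
gripper_force: 25.0
```

```bash
python3 -c "
from h import *
s=r.sense();c=R.from_quat(s['orientation'],scalar_first=True)
print('tilt',np.arcsin(c.apply([0,0,1])@xs),'cap origin in tool',c.inv().apply(np.array([.4833,s['ee_pos'][1],.064])-s['ee_pos']),'axis',c.inv().apply([0,0,1]))
to(s['ee_pos']+[0,0,.12],Rp(-.35))"
```

```text
tilt -0.35085133433937526 cap origin in tool [-0.002 -0.     0.008] axis [ 0.344 -0.001 -0.939]
t 28.5 pos [ 0.484 -0.199  0.072] f [ 0.148 -0.744  1.981] w 0.2486975849436232 gf 25.000506341457367
rotvec(tool) [-0.    -0.001 -0.001] shift cm now-axes [  4.124  -0.01  -11.269] final-axes [  4.115  -0.    -11.272]
```

Call:
send_rows([
  {"translation": [0.34, 0, -0.94], "rotation": [0, 0, 0], "jaw": 1.2},
  {"translation": [0.7, 0, -1.9], "rotation": [0, 0, 0], "jaw": 1.2},
  {"translation": [1, 0, -2.8], "rotation": [0, 0, 0], "jaw": 1.2},
  {"translation": [1, 0, -2.8], "rotation": [0, 0, 0], "jaw": 1.2},
  {"translation": [1, 0, -2.8], "rotation": [0, 0, 0], "jaw": 1.2},
  {"translation": [1.3, 0, -3.6], "rotation": [0, 0, 0], "jaw": 1.2},
  {"translation": [0, 0, 0], "rotation": [0, -0.131, 0], "jaw": 1.2},
  {"translation": [0, 0, 0], "rotation": [0, -0.131, 0], "jaw": 1.2},
  {"translation": [0, 0, 0], "rotation": [0, -0.131, 0], "jaw": 1.2},
  {"translation": [0, 0, 0], "rotation": [0, -0.131, 0], "jaw": 1.2},
])

```text
time: 29.5
ee_pos: [0.4849, -0.1988, 0.2316]
orientation: [0.09, 0.067, 0.994, -0.007]
force: [0.6, -1.3, -0.5]
width: 0.242
gripper_force: 25.0
```

```bash
cat >> h.py <<'E'
UA=np.array([-.0022,0,.0076]);PF=.1727
def at(h,dx=0,dy=-.0005): g=Rp(PF);return ST+(.11+h)*zc+dx*xc+dy*ysv-g.apply(UA),g
def ca():
    s=r.sense();p,g=at(0,0,0);d=s["ee_pos"]-p;M=np.c_[xc,ysv,zc];c=R.from_quat(s["orientation"],scalar_first=True)
    print("mm x,y,h",d@M*1000,"f",s["force"]@M,"m",s["moment"]@M,"rot",(c.inv()*g).as_rotvec(),"w",s["width"],"t",s["time"])
E
python3 -c "
from h import *
to(*at(.09));print(r.sense()['joint_pos'])"
```

```text
t 29.5 pos [ 0.485 -0.199  0.232] f [ 0.601 -1.279 -0.453] w 0.242409888777063 gf 24.99744862318039
rotvec(tool) [-0.001  0.007  0.   ] shift cm now-axes [-6.897 26.972  2.365] final-axes [-6.909 26.97   2.352]
[ 1.032  0.789 -1.251  2.012  1.055  0.924  0.689]
```

Call:
send_rows([
  {"translation": [-0.5, 2, -1], "rotation": [0, 0.007, 0], "jaw": 1.2},
  {"translation": [-1, 4, 0], "rotation": [0, 0, 0], "jaw": 1.2},
  {"translation": [-1, 4.3, 0], "rotation": [0, 0, 0], "jaw": 1.2},
  {"translation": [-1, 4.3, 0], "rotation": [0, 0, 0], "jaw": 1.2},
  {"translation": [-1, 4.3, 0], "rotation": [0, 0, 0], "jaw": 1.2},
  {"translation": [-1, 4, 0], "rotation": [0, 0, 0], "jaw": 1.2},
  {"translation": [-1, 3, 0], "rotation": [0, 0, 0], "jaw": 1.2},
  {"translation": [-0.4, 1, 1], "rotation": [0, 0, 0], "jaw": 1.2},
  {"translation": [0, 0, 0], "rotation": [0, 0, 0], "jaw": 1.2},
  {"translation": [0, 0, 0], "rotation": [0, 0, 0], "jaw": 1.2},
])

```text
time: 30.5
ee_pos: [0.5873, 0.056, 0.24]
orientation: [0.082, 0.068, 0.994, -0.007]
force: [0.1, -0.5, -1.0]
width: 0.25
gripper_force: 25.0
```

```bash
python3 -c "
from h import *
to(*at(.07));ca()"
```

```text
t 30.5 pos [0.587 0.056 0.24 ] f [ 0.114 -0.505 -0.967] w 0.24953237377213047 gf 24.999885857105255
rotvec(tool) [-0.004 -0.008 -0.002] shift cm now-axes [-0.835  0.362  3.893] final-axes [-0.804  0.345  3.901]
mm x,y,h [  5.864  -3.955 109.397] f [-0.327 -0.485 -0.928] m [ 0.006  0.04  -0.053] rot [-0.004 -0.008 -0.002] w 0.24953237377213047 t 30.5
```

Call:
send_rows([
  {"translation": [-0.4, 0.35, 1.9], "rotation": [-0.004, -0.008, -0.002], "jaw": 1.2},
  {"translation": [-0.4, 0, 1.9], "rotation": [0, 0, 0], "jaw": 1.2},
  {"translation": [0, 0, 0], "rotation": [0, 0, 0], "jaw": 1.2},
  {"translation": [0, 0, 0], "rotation": [0, 0, 0], "jaw": 1.2},
])

```text
time: 30.9
ee_pos: [0.6023, 0.058, 0.2045]
orientation: [0.086, 0.067, 0.994, -0.005]
force: [0.5, -0.2, 0.2]
width: 0.246
gripper_force: 25.0
```

Run:
```python
from h import *
import cv2
ca()
s=r.capture("scene")[150:280,310:400];t=r.capture("top")[110:240,250:340]
cv2.imwrite("pics/s6.png",cv2.convertScaleAbs(cv2.resize(np.hstack([s,t]),None,fx=4.4,fy=4.4,interpolation=2),alpha=1.5,beta=10))
print([pj("scene",ST+k*zc) for k in(0,.11,.1195,.18,.202)])
```

```text
mm x,y,h [ 0.66  -0.034 71.347] f [ 0.576 -0.147 -0.117] m [ 0.055  0.006 -0.05 ] rot [ 0.002  0.    -0.001] w 0.24629348377775703 t 30.9
[array([359.176, 253.836]), array([357.219, 200.76 ]), array([357.043, 196.002]), array([355.9  , 165.005]), array([355.473, 153.428])]
```

View pics/s6.png

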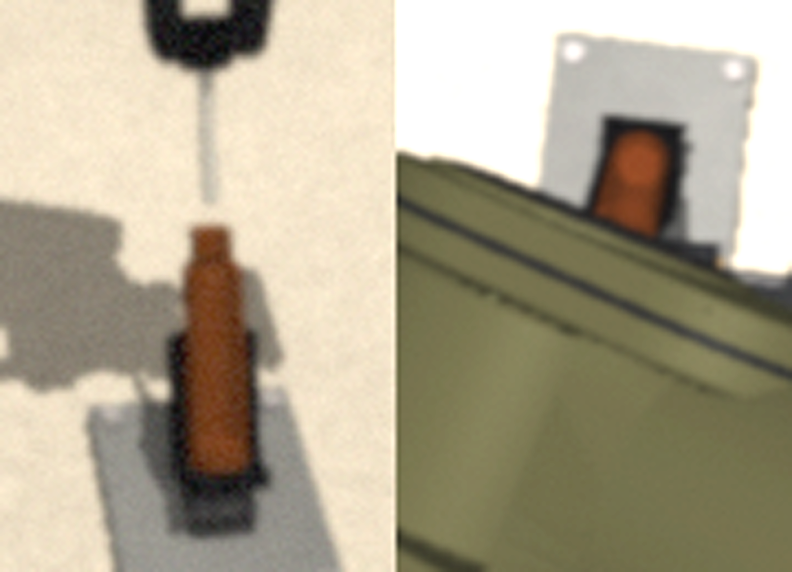

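The rod tip at crop (208,203) lies in line above the vial mouth at (211,230), about 1 mm to the -y side. I'll correct that and insert gently.

Call:
send_rows([
  {"translation": [0.05, 0.07, 0], "rotation": [0, 0, 0], "jaw": 1.2},
  {"translation": [-0.17, 0, 0.47], "rotation": [0, 0, 0], "jaw": 1.2},
  {"translation": [-0.14, 0, 0.38], "rotation": [0, 0, 0], "jaw": 1.2},
  {"translation": [-0.07, 0, 0.19], "rotation": [0, 0, 0], "jaw": 1.2},
  {"translation": [-0.07, 0, 0.19], "rotation": [0, 0, 0], "jaw": 1.2},
  {"translation": [0, 0, 0], "rotation": [0, 0, 0], "jaw": 1.2},
])

```text
time: 31.6
ee_pos: [0.6089, 0.0595, 0.1926]
orientation: [0.086, 0.066, 0.994, -0.004]
force: [0.7, -0.8, 0.4]
width: 0.249
gripper_force: 25.0
```

```bash
python3 -c "
from h import *
ca()"
```

```text
mm x,y,h [ 0.238  2.412 57.899] f [ 0.86  -0.667 -0.035] m [ 0.1    0.045 -0.08 ] rot [0.003 0.001 0.001] w 0.24919191755163397 t 31.6
```

Call:
send_rows([
  {"translation": [0, -0.14, 0], "rotation": [0, 0, 0], "jaw": 1.2},
  {"translation": [-0.07, 0, 0.19], "rotation": [0, 0, 0], "jaw": 1.2},
  {"translation": [-0.07, 0, 0.19], "rotation": [0, 0, 0], "jaw": 1.2},
  {"translation": [-0.07, 0, 0.19], "rotation": [0, 0, 0], "jaw": 1.2},
  {"translation": [0, 0, 0], "rotation": [0, 0, 0], "jaw": 1.2},
])

```text
time: 32.1
ee_pos: [0.6118, 0.0577, 0.1874]
orientation: [0.086, 0.066, 0.994, -0.004]
force: [-0.2, 0.0, 0.7]
width: 0.251
gripper_force: 25.0
```

```bash
python3 -c "
from h import *
ca()"
```

```text
mm x,y,h [ 0.319  0.933 51.835] f [0.124 0.007 0.704] m [ 0.105  0.027 -0.07 ] rot [0.003 0.001 0.001] w 0.25050911518562097 t 32.1
```

The rod is 8–9 mm inside with no contact force, so I'll continue down.

Call:
send_rows([
  {"translation": [-0.1, 0, 0.28], "rotation": [0, 0, 0], "jaw": 1.2},
  {"translation": [-0.14, 0, 0.38], "rotation": [0, 0, 0], "jaw": 1.2},
  {"translation": [-0.14, 0, 0.38], "rotation": [0, 0, 0], "jaw": 1.2},
  {"translation": [-0.14, 0, 0.38], "rotation": [0, 0, 0], "jaw": 1.2},
  {"translation": [0, 0, 0], "rotation": [0, 0, 0], "jaw": 1.2},
])

```text
time: 32.6
ee_pos: [0.6193, 0.0566, 0.1739]
orientation: [0.086, 0.066, 0.994, -0.005]
force: [0.3, -1.0, 0.4]
width: 0.251
gripper_force: 25.0
```

```bash
python3 -c "
from h import *
ca()"
```

```text
mm x,y,h [ 0.157  0.851 36.37 ] f [ 0.59  -0.959  0.157] m [ 0.042  0.026 -0.015] rot [0.003 0.    0.001] w 0.25059370862511826 t 32.6
```

Call:
send_rows([
  {"translation": [-0.14, 0, 0.38], "rotation": [0, 0, 0], "jaw": 1.2},
  {"translation": [-0.14, 0, 0.38], "rotation": [0, 0, 0], "jaw": 1.2},
  {"translation": [-0.14, 0, 0.38], "rotation": [0, 0, 0], "jaw": 1.2},
  {"translation": [-0.14, 0, 0.38], "rotation": [0, 0, 0], "jaw": 1.2},
  {"translation": [0, 0, 0], "rotation": [0, 0, 0], "jaw": 1.2},
])

```text
time: 33.1
ee_pos: [0.6274, 0.0555, 0.16]
orientation: [0.086, 0.066, 0.994, -0.005]
force: [-0.2, 0.5, 0.4]
width: 0.245
gripper_force: 25.0
```

```bash
python3 -c "
from h import *
ca()"
```

```text
mm x,y,h [ 0.242  0.91  20.221] f [-0.008  0.51   0.512] m [ 0.041  0.028 -0.026] rot [0.003 0.    0.001] w 0.24515917041305926 t 33.1
```

Call:
send_rows([
  {"translation": [-0.14, 0, 0.38], "rotation": [0, 0, 0], "jaw": 1.2},
  {"translation": [-0.14, 0, 0.38], "rotation": [0, 0, 0], "jaw": 1.2},
  {"translation": [-0.14, 0, 0.38], "rotation": [0, 0, 0], "jaw": 1.2},
  {"translation": [-0.1, 0, 0.28], "rotation": [0, 0, 0], "jaw": 1.2},
  {"translation": [0, 0, 0], "rotation": [0, 0, 0], "jaw": 1.2},
])

```text
time: 33.6
ee_pos: [0.6348, 0.0546, 0.147]
orientation: [0.086, 0.066, 0.994, -0.005]
force: [0.3, -0.0, -0.1]
width: 0.25
gripper_force: 25.0
```

```bash
python3 -c "
from h import *
ca()"
```

```text
mm x,y,h [0.256 1.014 5.209] f [ 0.177  0.004 -0.261] m [ 0.037  0.03  -0.045] rot [0.003 0.    0.001] w 0.2499781509794404 t 33.6
```

Call:
send_rows([
  {"translation": [-0.04, 0, 0.1], "rotation": [0, 0, 0], "jaw": 1.2},
  {"translation": [-0.04, 0, 0.1], "rotation": [0, 0, 0], "jaw": 1.2},
  {"translation": [-0.04, 0, 0.1], "rotation": [0, 0, 0], "jaw": 1.2},
  {"translation": [0, 0, 0], "rotation": [0, 0, 0], "jaw": 1.2},
])

```text
time: 34.0
ee_pos: [0.6366, 0.0546, 0.1447]
orientation: [0.087, 0.066, 0.994, -0.004]
force: [-0.0, -0.2, -0.6]
width: 0.251
gripper_force: 25.0
```

```bash
python3 -c "
from h import *
ca()"
```

```text
mm x,y,h [0.627 1.173 2.381] f [-0.27  -0.218 -0.498] m [ 0.029  0.034 -0.018] rot [0.003 0.001 0.001] w 0.25089997253727625 t 34.0
```

Call:
send_rows([
  {"translation": [-0.03, 0, 0.1], "rotation": [0, 0, 0], "jaw": 1.2},
  {"translation": [-0.03, 0, 0.1], "rotation": [0, 0, 0], "jaw": 1.2},
  {"translation": [0, 0, 0], "rotation": [0, 0, 0], "jaw": 1.2},
])

```text
time: 34.3
ee_pos: [0.6375, 0.0544, 0.1428]
orientation: [0.087, 0.066, 0.994, -0.004]
force: [0.9, 0.1, -1.1]
width: 0.253
gripper_force: 25.0
```

```bash
python3 -c "
from h import *
ca()"
```

```text
mm x,y,h [0.444 1.159 0.252] f [ 0.168  0.26  -1.393] m [ 0.093  0.012 -0.037] rot [0.003 0.001 0.001] w 0.25300081099275096 t 34.3
```

Call:
send_rows([
  {"translation": [-0.03, 0, 0.1], "rotation": [0, 0, 0], "jaw": 1.2},
  {"translation": [0, 0, 0], "rotation": [0, 0, 0], "jaw": 1.2},
])

```text
time: 34.5
ee_pos: [0.6379, 0.0547, 0.1424]
orientation: [0.087, 0.066, 0.994, -0.004]
force: [-1.3, 0.3, 3.4]
width: 0.249
gripper_force: 25.0
```

```bash
python3 -c "
from h import *
ca()"
```

```text
mm x,y,h [ 0.637  1.513 -0.28 ] f [0.524 0.153 3.65 ] m [-0.079  0.198 -0.03 ] rot [0.003 0.001 0.001] w 0.2492684572991707 t 34.5
```

Call:
send_rows([
  {"translation": [-0.03, 0, 0.1], "rotation": [0, 0, 0], "jaw": 1.2},
  {"translation": [0, 0, 0], "rotation": [0, 0, 0], "jaw": 1.2},
])

```text
time: 34.7
ee_pos: [0.6382, 0.055, 0.1423]
orientation: [0.087, 0.066, 0.994, -0.004]
force: [-5.0, -0.5, 8.8]
width: 0.251
gripper_force: 25.0
```

```bash
python3 -c "
from h import *
ca()"
```

```text
mm x,y,h [ 0.749  1.811 -0.495] f [ 0.137 -1.15  10.029] m [-0.228  0.519  0.004] rot [0.003 0.002 0.002] w 0.251043543389477 t 34.7
```

The cap is seated on the rim, with a 10 N axial reaction at the expected height. I'll relax, release and withdraw.

Call:
send_rows([
  {"translation": [0.03, -0.04, -0.08], "rotation": [0, 0, 0], "jaw": 1.2},
  {"translation": [0, 0, 0], "rotation": [0, 0, 0], "jaw": 2.3},
  {"translation": [0, 0, 0], "rotation": [0, 0, 0], "jaw": 2.6},
  {"translation": [0, 0, 0], "rotation": [0, 0, 0], "jaw": 3.2},
  {"translation": [0, 0, 0], "rotation": [0, 0, 0], "jaw": 4.5},
  {"translation": [0, 0, 0], "rotation": [0, 0, 0], "jaw": 5},
  {"translation": [0, 0, -1], "rotation": [0, 0, 0], "jaw": 5},
  {"translation": [0, 0, -3], "rotation": [0, 0, 0], "jaw": 5},
  {"translation": [0, 0, -4], "rotation": [0, 0, 0], "jaw": 5},
  {"translation": [0, 0, -4], "rotation": [0, 0, 0], "jaw": 5},
])

```text
time: 35.7
ee_pos: [0.6167, 0.0568, 0.2617]
orientation: [0.086, 0.066, 0.994, -0.004]
force: [0.8, -1.1, 0.2]
width: 0.565
gripper_force: 0.0
```

Call:
send_rows([
  {"translation": [4, 0, 0], "rotation": [0, 0, 0], "jaw": 5},
  {"translation": [4, -2, 0], "rotation": [0, 0, 0], "jaw": 5},
  {"translation": [4, -3, 0], "rotation": [0, 0, 0], "jaw": 5},
  {"translation": [0, -4.5, 0], "rotation": [0, 0, 0], "jaw": 5},
  {"translation": [0, -4.5, 0], "rotation": [0, 0, 0], "jaw": 5},
  {"translation": [0, -2, 0], "rotation": [0, 0, 0], "jaw": 5},
  {"translation": [0, 0, 0], "rotation": [0, 0, 0], "jaw": 5},
])

```text
time: 36.4
ee_pos: [0.4781, -0.09, 0.2387]
orientation: [0.086, 0.069, 0.994, -0.006]
force: [0.0, 0.0, -0.5]
width: 0.565
gripper_force: 0.0
```

```bash
python3 - <<'E'
from h import *
import cv2
s=r.capture("scene");t=r.capture("top")
cv2.imwrite("pics/s5_scene.png",s[185:295,315:405]);cv2.imwrite("pics/s5_top.png",t[110:190,265:345])
a=cv2.resize(s[170:280,315:405],None,fx=5,fy=5,interpolation=2);b=cv2.resize(t[110:190,265:335],None,fx=5,fy=5,interpolation=2)
o=np.hstack([a,cv2.copyMakeBorder(b,0,150,0,0,0)])
cv2.imwrite("pics/s7.png",cv2.convertScaleAbs(o,alpha=1.5,beta=10))
print([pj(n,ST+k*zc) for n in("scene","top") for k in(0,.11,.132)])
E
python3 fit.py
```

```text
[array([359.176, 253.836]), array([357.219, 200.76 ]), array([356.811, 189.696]), array([304.901, 145.672]), array([300.471, 164.721]), array([299.449, 169.117])]
('scene', 'top') cradle offset mm [-2.082  1.354 -0.542] tilt x,y [ 0.131 -0.031] cost 216.83296278153796
('scene',) cradle offset mm [-0.237 -0.042 -1.008] tilt x,y [ 0.058 -0.   ] cost 164.91945661077906
('top',) cradle offset mm [-1.193  1.155 -0.543] tilt x,y [ 0.131 -0.025] cost 51.57952234849481
```

View pics/s7.png

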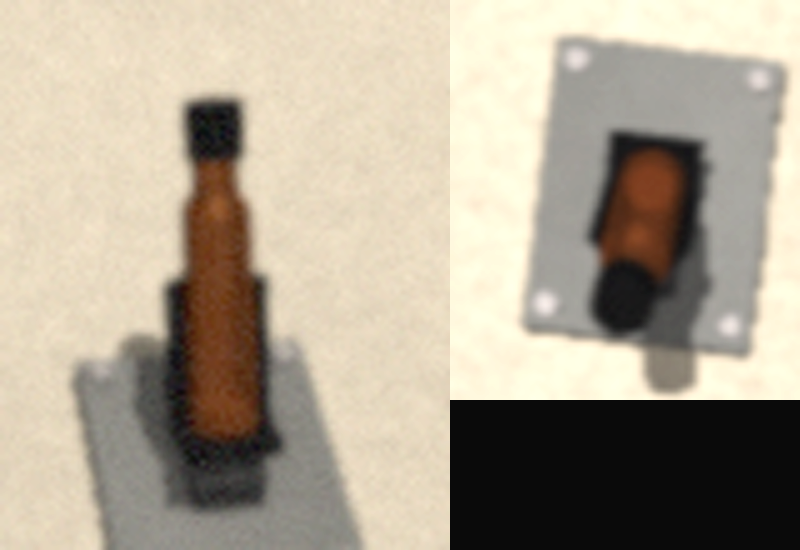

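The cap sits flat on the rim: in the scene view it is at crop (214,128), coaxial with the neck, and in the top view at (625,297). The cap hides the mouth, so I'll refit with the cap masked.

Run:
```python
import fit; r0=fit.render
src=open("fit.py").read()
src=src.replace("render(n,b,ax,V,M[n].shape)","(render(n,b,ax,V,M[n].shape)*(1-render(n,b+.11*ax,ax,[(0,.022,.012,.012)],M[n].shape)))")
exec(compile(src,"f","exec"),{"__name__":"__main__"})
```

```text
('scene', 'top') cradle offset mm [-0.656  0.011 -1.261] tilt x,y [-0.037  0.015] cost 208.04539383772436
('scene',) cradle offset mm [ 0.992  0.67  -0.469] tilt x,y [-0.036 -0.001] cost 164.00114905336866
('top',) cradle offset mm [-0.531  0.914  0.205] tilt x,y [-0.035 -0.   ] cost 43.50609798892267
```

```bash
python3 -c "
from cell import r
print(r.finish_job())"
```

```text
the job is handed in; nothing more can be done
None
```

I handed the job in after about 36 s of the allowed 70 s: the vial is seated in the cradle with the applicator's cap flat on its rim, both released. The last image fit put the vial about 1.5 mm or less from the seat and under 0.04 rad off axis; the judge's verdict was not shown.

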